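Clip a carrier slide on the spray stage and load the test pucks

ROBOT

A 6-joint arm with a two-finger parallel gripper is mounted at the origin on a cart in front of the work surface, level with it; the furniture and walls round the work are solid. World frame = base frame: x ahead of the robot, y to its left, z up, the work surface at z = 0. Lengths are in m, angles in rad, forces in N, time in s.
With the tool pointing down it reaches from about 0.25 to 0.775 m from the base axis. Payload 4 kg.
Tool frame: the origin (TCP) lies between the finger pads; the fingertips stand 22 mm ahead of it and the grasp point (between the pads) lies 3 mm ahead of it (ctrl.tip_extent is the z of the fingertips in the tool frame, in m); z points along the fingers, y is the line along which they close (so a half turn about z gives the same grasp; the last joint's range is limited). The gripper opens to 94 mm and grips with 3 to 60 N. Pads are 16 mm wide; open, the fingers measure 119 mm over their backs; the gripper's body (75 mm by 177 mm) begins 78 mm behind the grasp point.
Start: joints at [-1.321, 0.087, 1.371, -0, 1.684, -0.103], TCP at [0.19, -0.516, 0.228] pointing down, gripper open.
Joint ranges: [-3.1, 3.1], [-0.76, 2.03], [0.27, 2.55], [-1.08, 4.22], [0.17, 2.65], [-2.57, 2.57]. Speed limits (rad/s): [2.79, 2.79, 3.14, 3.14, 3.14, 3.14].

INTERFACE

Orientations are given as a rotation vector (axis times angle).
In Python, from plant import ctrl, eyes gives the robot as it stands. The module is installed in compiled form; this text tells all that it offers.
- The arm moves only by the tool arm_command, never from a script. Its arguments are lists of equal length, an entry for each row: "linear": the shift along the tool's x, y, z in units of 400 mm (1.0 is 400 mm), a list of three; "twist": the turn, a rotation vector about the tool's x, y, z in units of 45 degrees (1.0 is 45 degrees), a list of three. A call has 1 to 20 rows; each row is the pose to reach, as a shift and turn from the pose commanded when the call began, along the tool's axes at that moment; what a row does not reach only later rows make up. A row lasts 1/12 s, in which the tool goes at most 41.7 mm and 7.16 degrees, less where a joint would pass 70% of its speed; a pose out of reach is approached as far as the arm can. A call with a number of a shift or a turn outside -1 to 1 is refused whole. A call with a gripper value outside its range is refused whole. "hand" is the opening, from -1 (shut) to 1 (fully open), set as the call begins (left out, the last holds). The fingers move at their own pace and stop on an object; "squeeze" is the grip in N (left out, the last holds). Time passes only in rows, so rows that repeat a pose let the fingers close. It gives the time, the measured TCP pose, the force, the opening and the grip force at its end, in the units of the state.
- ctrl.read_state(): the state, without advancing time (a new reading comes with each control period).
- eyes.grab_frame(name): name is "scene" or "top"; returns a dict with "pixels" (420x560x3 uint8, red, green, blue), "K" (3x3 intrinsics, pixels), "rvec" (rotation vector, rad) and "tvec" (3), from world to camera coordinates, as OpenCV has them. Camera axes: x right, y down, z forward; pixel columns grow to the right and rows downward; lengths in m; the calibration is good to about 2 mm. A picture is of the moment at which its call begins. There is no depth.
- ctrl.job_done(): hands the job in; it is judged then, once.
Trained networks look in the newest picture that a camera, given by its name, has taken for a name from the list of things; names that differ only in an ending like _2 or _b are one class to them, and where a whole thing is asked for, a point or a joint stands for the part that bears it (a point fixed in the world has none). Each returns a list of dicts, best first, with "p" (0 to 1); they miss things now and then, are a little off and sometimes report something else, mostly with a low value. They report only what shows in the picture. A call takes as long as a camera call.
- eyes.cut_out(camera, label): "pixels" (420x560 bool, what is visible of it) and "centre" ([column, row] in pixels, amid what is visible of it).
The state is a dict: "time_s": time; "q": joint angles; "joint_velocities": joint speeds; "effort": joint torques, N m; "tool_pos": TCP position; "ee_rot": TCP orientation; "force": force on the tool from outside, world axes, zero at the start; "torque": the same for the moment, N m; "opening": finger opening in m; "grasp_force": force on a finger pad.
Only numpy, scipy, OpenCV 4.12 (cv2) and the standard library are available. Lean on these libraries where they do the work, as an engineer would, in place of code of your own. Each camera call takes 0.05 s, during which the arm holds its last target. There are 200 camera calls.

TASK

Set up the spray stage for a round of test pucks: draw the sprung clip arm back until its catch holds it, lay the carrier slide on the plate flush against the fixed edge and centred along it, press the catch button so that the arm snaps on to the slide, and turn the eccentric knob until its lobe bears firmly on the arm's tail. Stand every test puck that is here flat on its base on the slide, wholly on the board, so that at the end all stand there with the slide still clamped. Leave the other things where they are.

Things in the scene. Friction and masses are not known exactly. Their poses are not given: they have to be found in the camera images.
- stage: fixed aluminium base plate lying on the table, top 12 mm above it; spans x -115..115, y -155..175 mm in its own frame (origin on the table; x points away from the robot towards the fixed edge, y left, z up). The fixed edge is a straight steel bar along y, its working face at x = 85 mm, y -110..110, 12 mm higher than the plate. Clip arm (bar top 24 mm above the table), knob and catch are on its -x half.
- seat (a point): where the origin of a seated slide lies: on the plate's top, 35 mm before the middle of the fixed edge. Axes as the stage; a seated slide has its long side along y
- clip_pivot (a point): vertical pivot axis of the clip arm, at plate-top height; the arm's hub there reaches 17 mm above the plate
- clip (a joint): angle of the sprung curved arm, rad; grows as it is drawn back, clockwise from above, away from the fixed edge. 0 at rest with no slide; about 0.17 bearing on a seated slide; 0.48 stop. The spring needs 5 N at the post, and up to about 10 N as the arm's fin rides over the spring catch at 0.30 to 0.42. Drawn past 0.43 and let go, it is held at about 0.42, tip 28 mm clear of a seated slide
- clip_post (a point): upright round finger post on the free end of the clip arm, diameter 12 mm (15 mm cap on top), top 56 mm above the table; the bar it stands on is at 14 to 24 mm. This point is on its axis 47 mm above the table, 128 mm from the arm's pivot. It moves with the arm
- catch_button (a point): centre of the top of the round black catch button (22 mm across, in a 38 mm collar 24 mm high), 40 mm above the table when up. Pressed down at least 8 mm (stop at 9 mm, 4 to 6 N) it lets a held arm go, which snaps forward at once; it springs up again when let go
- cam (a joint): angle of the eccentric knob, rad, grows anticlockwise from above; starts between 0.1 and 0.35, stop at 2.2. With a slide clamped the lobe meets the arm's tail at about 1.5 and turning gets stiff; 0.05 to 0.15 rad beyond first touch is firm. It stays where it is left (friction 0.1 N m)
- cam_grip (a point): on the knob's axis, middle of its bar grip, 44 mm above the table. The bar is 12 mm thick, spans 31 to 53 mm above the table, runs along this point's x axis, which turns with the knob (at joint 0: 0.64 rad anticlockwise of the stage's x), and reaches 24 mm to +x, the lobe's side, and 16 mm to -x. Below it is a 30 mm disc set 9 mm off the axis
- slide: loose plywood carrier slide, 70 mm (its x) by 210 mm (its y), 8 mm thick, 0.25 kg, with a round steel knob in the middle: diameter 18 mm, up to 38 mm above the underside. Origin under the centre of the board; starts on the table. It is symmetrical, so either way round will do.
- puck_1: loose round terracotta glaze test puck, a plain disc of 36 mm diameter, 24 mm high, 0.06 kg, with a shallow dimple in its top; origin under its centre. May be absent
- puck_2: loose round terracotta glaze test puck, a plain disc of 36 mm diameter, 24 mm high, 0.06 kg, with a shallow dimple in its top; origin under its centre. May be absent
- puck_3: loose round terracotta glaze test puck, a plain disc of 36 mm diameter, 24 mm high, 0.06 kg, with a shallow dimple in its top; origin under its centre. May be absent
- puck_4: loose round terracotta glaze test puck, a plain disc of 36 mm diameter, 24 mm high, 0.06 kg, with a shallow dimple in its top; origin under its centre. May be absent
- jar: bystander: oxide jar, 54 mm across, 74 mm high, among the pucks; not to be moved
- cup: bystander: bisque beaker, 64 mm across, 79 mm high
- timer: bystander: dip timer standing on its base, 24 x 64 x 64 mm, behind the stage
- tape: bystander: roll of masking tape, 104 mm across, 24 mm high
- brush: bystander: glaze brush lying flat, 211 mm long
- tile_1: bystander: L-shaped glaze test tile, 30 x 34 mm foot, 61 mm high; not a puck

How it is judged:
By the outcome, as a careful person would: the job done as asked, in the order asked, and still so for the second after the job is handed in, with the robot touching nothing.
Of puck_1, puck_2, puck_3, puck_4 only 3 to 4 are there at a start; the rules pass over those that are not, and their reading is None.
At some moment in a run one of puck_1, puck_2, puck_3, puck_4 may be knocked a few centimetres aside while the robot is not near it.
It also fails if it takes over 200 s, if anything falls off the work surface, if the arm or the gripper's body presses on something with over 40 N, if the wrist force passes 120 N, or if a joint passes its speed limit or range.

## Working session

There is one attempt and no reset: what is moved stays moved. The work goes in short steps, Python scripts to look and compute and a tool call to move; the robot and the scene stay as the last step left them, time stands still between calls to the robot, and variables do not carry over. Pictures are saved under pics/ and viewed, at most 14 in all, crops included, and the job is handed in when it is done.

Besides the shell and the picture viewer there is one more tool, called as name(argument=value, ...), one argument or row to a line, values as JSON. arm_command: Moves the arm, as the interface text tells. Shifts and turns lie within -1 to 1; 1 stands for 400 mm of shift or 45 degrees of turn. Its arguments: {"type":"object","properties":{"linear":{"type":"array"},"twist":{"type":"array"},"hand":{"type":"number"},"squeeze":{"type":"number"}},"required":["linear","twist"]}

```bash
mkdir -p pics; cat > h.py <<'E'
import numpy as np, cv2
from plant import ctrl, eyes
def cam(name):
    f=eyes.grab_frame(name); R=cv2.Rodrigues(np.array(f["rvec"],float))[0]
    return f,np.array(f["K"],float),R,np.array(f["tvec"],float).ravel()
def toworld(c,uv,z):
    f,K,R,t=c; d=R.T@np.linalg.inv(K)@np.array([uv[0],uv[1],1.]); o=-R.T@t
    return o+d*(z-o[2])/d[2]
def topix(c,p):
    f,K,R,t=c; q=K@(R@np.array(p,float)+t); return q[:2]/q[2]
def save(c,n,crop=None,s=1):
    im=c[0]["pixels"][:,:,::-1]
    if crop: im=im[crop[1]:crop[3],crop[0]:crop[2]]
    cv2.imwrite("pics/"+n,cv2.resize(im,None,fx=s,fy=s,interpolation=cv2.INTER_CUBIC))
def st():
    s=ctrl.read_state(); print({k:np.round(s[k],4).tolist() for k in("time_s","tool_pos","ee_rot","force","opening","grasp_force","q")}); return s
def rel(p,yaw=None):
    """units for arm_command to reach world p, tool down with tool y axis at yaw mod pi"""
    s=ctrl.read_state(); R=cv2.Rodrigues(np.array(s["ee_rot"],float))[0]
    d=R.T@(np.array(p)-s["tool_pos"])/0.4
    if yaw is None: return np.round(d,4)
    best=None
    for k in(-1,0,1,2):
        y=yaw+k*np.pi; Y=np.array([np.cos(y),np.sin(y),0]);Z=np.array([0,0,-1.]);X=np.cross(Y,Z)
        r=cv2.Rodrigues(R.T@np.stack([X,Y,Z],1))[0].ravel()/(np.pi/4)
        if best is None or np.linalg.norm(r)<np.linalg.norm(best): best=r
    return np.round(d,4),np.round(best,4)
E
python3 - <<'E'
from h import *
st()
for n in("top","scene"):
    c=cam(n); save(c,n+"0.png",s=1.42); print(n,np.round(-c[2].T@c[3],3),c[1][0,0])
    for l in("stage","slide","puck_1","clip_post","clip","catch_button","cam","cam_grip","jar","cup","timer","tape","brush","tile_1"):
        for d in eyes.cut_out(n,l)[:5]:
            print(l,round(d["p"],2),np.round(d["centre"],1),np.round(toworld(c,d["centre"],0.02),3)[:2],d["pixels"].sum())
E
```

```text
{'time_s': 0.0, 'tool_pos': [0.1899, -0.5156, 0.2263], 'ee_rot': [-3.0907, -0.551, 0.0003], 'force': [1.2019, 0.7887, 0.257], 'opening': 0.094, 'grasp_force': 0.0, 'q': [-1.3211, 0.088, 1.3722, -0.0, 1.6836, -0.1031]}
top [0.385 0.168 1.307] 468.8482899248862
stage 0.66 [352.3 223.9] [ 0.526 -0.019] 9779
slide 0.69 [222.5 198.3] [0.607 0.339] 1781
slide 0.68 [351.8 224. ] [ 0.526 -0.018] 9941
slide 0.39 [264.3 239.7] [0.488 0.224] 330
puck_1 0.68 [228.  238.5] [0.494 0.324] 114
puck_1 0.6 [261.4 281.5] [0.375 0.234] 135
puck_1 0.57 [230.9 278.4] [0.385 0.317] 133
puck_1 0.33 [354.1 224.1] [ 0.525 -0.024] 9812
clip_post 0.87 [331.2 222.4] [0.531 0.039] 327
clip 0.87 [335.6 219. ] [0.541 0.026] 300
cam 0.59 [308.5 215.7] [0.552 0.1  ] 108
jar 0.8 [265.  243.5] [0.478 0.222] 339
cup 0.8 [180.6 287.3] [0.364 0.455] 536
timer 0.71 [385.3 136.3] [ 0.772 -0.123] 285
timer 0.38 [329.3 219.4] [0.54  0.044] 290
tape 0.86 [410.1 287.7] [ 0.349 -0.166] 710
brush 0.8 [155.4 216.6] [0.56  0.526] 324
tile_1 0.76 [173.9 239.2] [0.496 0.474] 127
scene [0.018 1.082 0.591] 433.6824202237668
stage 0.57 
[... 173 characters left out ...]
0.66 [333.8 248.5] [0.373 0.243] 184
puck_1 0.65 [277.2 255.1] [0.479 0.336] 181
clip_post 0.59 [316.6 191.9] [ 0.557 -0.033] 159
clip 0.52 [313.7 192. ] [ 0.564 -0.028] 242
catch_button 0.43 [365.2 187.3] [ 0.436 -0.138] 17
cam 0.62 [301.7 205.8] [0.552 0.075] 171
cam_grip 0.44 [303.9 203.6] [0.553 0.059] 165
jar 0.83 [297.3 228.9] [0.498 0.201] 668
cup 0.91 [292.3 286. ] [0.389 0.424] 1207
cup 0.19 [300.9 203.8] [0.56  0.064] 136
timer 0.64 [272.3 169.4] [ 0.778 -0.129] 224
timer 0.2 [364.9 187.4] [ 0.437 -0.136] 59
brush 0.7 [192.5 297.7] [0.551 0.56 ] 478
tile_1 0.68 [232.8 288.5] [0.496 0.493] 333
tile_1 0.59 [315.  192.8] [ 0.558 -0.025] 236
tile_1 0.45 [322.4 199.5] [0.517 0.008] 3751
```

View pics/top0.png

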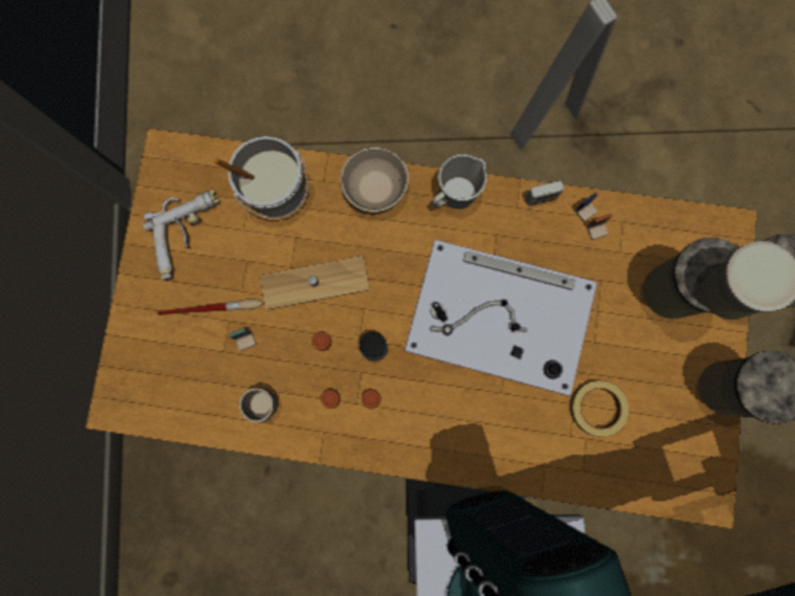

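View pics/scene0.png

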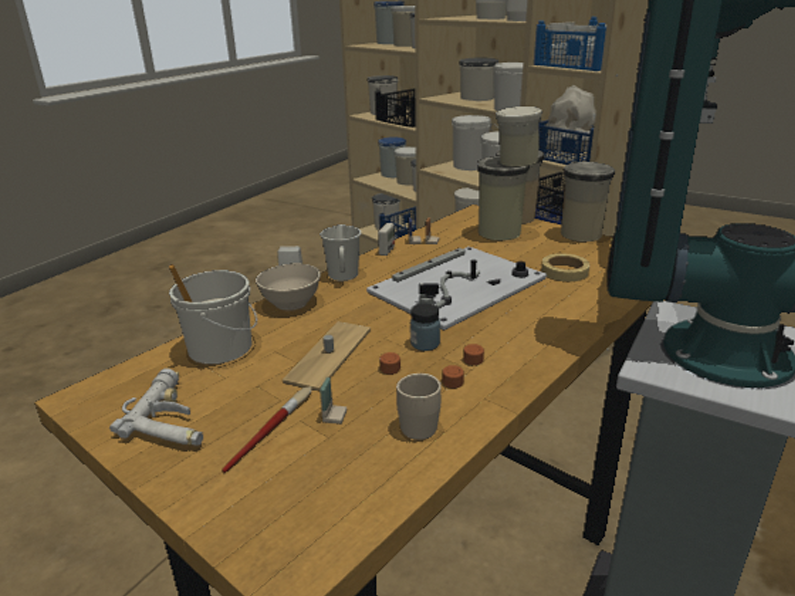

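```bash
python3 - <<'E'
from h import *
c=cam("top"); save(c,"stage0.png",crop=(270,140,440,310),s=3.5)
E
```

```text
(no output)
```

View pics/stage0.png

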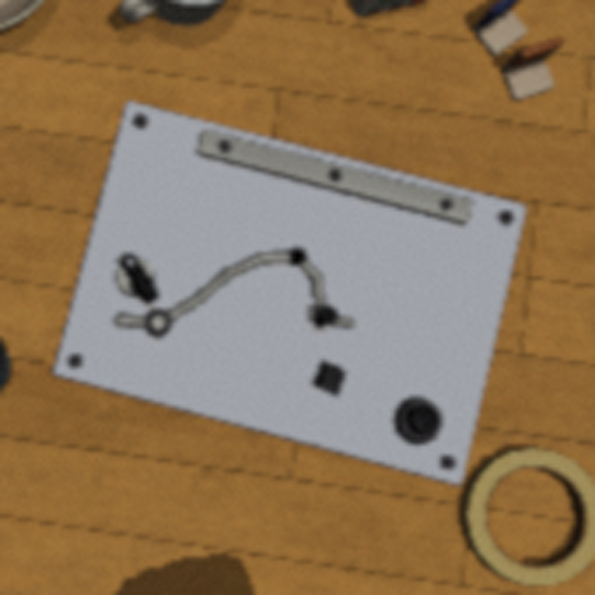

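```bash
cat >> h.py <<'E'
def rectfit(c,mask,z):
    cs,_=cv2.findContours(mask.astype(np.uint8),cv2.RETR_EXTERNAL,cv2.CHAIN_APPROX_NONE); k=max(cs,key=cv2.contourArea)[:,0,:]
    P=np.array([toworld(c,uv,z)[:2] for uv in k]); return P,cv2.minAreaRect((P*1000).astype(np.float32))
E
python3 - <<'E'
from h import *
c=cam("top"); hsv=cv2.cvtColor(c[0]["pixels"],cv2.COLOR_RGB2HSV)
m=np.zeros(hsv.shape[:2],bool); m[150:300,275:430]=True
g=(hsv[...,1]<70)&m
P,r=rectfit(c,g,0.012); print("plate",r)
s=eyes.cut_out("top","slide")[0]; print(s["p"]); P,r=rectfit(c,s["pixels"],0.008); print("slide",r)
for n in("top","scene"):
    cc=c if n=="top" else cam("scene")
    for d in eyes.cut_out(n,"puck_1")[:3]:
        # aim at the centroid of visible silhouette
        print(n,np.round(toworld(cc,d["centre"],0.014 if n=="scene" else 0.018),4))
cc=cam("scene"); save(cc,"sc1.png",crop=(255,160,390,235),s=5.9)
hs=cv2.cvtColor(cc[0]["pixels"],cv2.COLOR_RGB2HSV)
E
```

```text
plate ((531.1298828125, -21.165573120117188), (330.05767822265625, 229.99942016601562), 73.38087463378906)
0.71
slide ((531.9208374023438, -21.702301025390625), (333.2227783203125, 231.36460876464844), 73.355712890625)
top [0.3832 0.3152 0.018 ]
top [0.4807 0.2295 0.018 ]
scene [0.487  0.3304 0.014 ]
```

View pics/sc1.png

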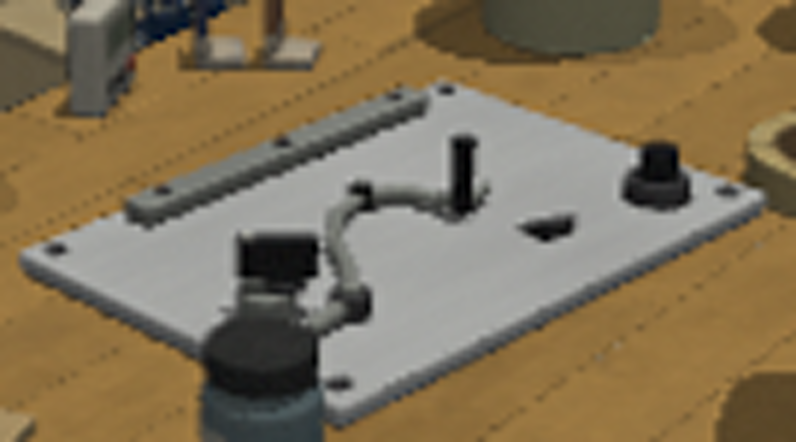

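```bash
cat >> h.py <<'E'
yaw=np.radians(73.38-90); S0=np.array([0.5283,-0.0307]); Rs=np.array([[np.cos(yaw),-np.sin(yaw)],[np.sin(yaw),np.cos(yaw)]])
def s2w(x,y): return S0+Rs@np.array([x,y])/1000
def w2s(p): return Rs.T@(np.array(p)[:2]-S0)*1000
E
python3 - <<'E'
from h import *
c=cam("top"); g=cv2.cvtColor(c[0]["pixels"],cv2.COLOR_RGB2GRAY)
print("nadir",topix(c,[0.385,0.168,0]))
m=(g<75); m[:150]=0;m[300:]=0;m[:,:285]=0;m[:,425:]=0
n,l,stt,cen=cv2.connectedComponentsWithStats(m.astype(np.uint8))
for i in range(1,n):
    if stt[i,4]>8:
        print(stt[i],cen[i].round(1),[ (z,w2s(toworld(c,cen[i],z)).round(1).tolist()) for z in(0.024,0.04,0.053)])
for nm,x0,y0,x1,y1 in(("post",352,220,374,238),("knob",300,208,320,232)):
    print(nm);print(g[y0:y1,x0:x1])
sc=cam("scene")
u=np.array([463,142])/5.9+[255,160]; print("post top scene",w2s(toworld(sc,u,0.056)))
u=np.array([279,240])/5.9+[255,160]; print("knob top scene",w2s(toworld(sc,u,0.053)))
u=np.array([660,150])/5.9+[255,160]; print("button scene",w2s(toworld(sc,u,0.04)))
E
```

```text
nadir [285.63655465 277.09324788]
[410 154  15   7  63] [417.3 156.7] [(0.024, [224.2, -117.9]), (0.04, [219.0, -114.6]), (0.053, [214.7, -111.9])]
[353 211   4   5  17] [354.4 212.9] [(0.024, [24.8, 12.6]), (0.04, [22.1, 14.3]), (0.053, [19.9, 15.7])]
[305 213  10  13  68] [309.4 219.7] [(0.024, [-25.9, 127.2]), (0.04, [-28.0, 127.5]), (0.053, [-29.7, 127.7])]
[359 227   8   6  34] [362.1 229.8] [(0.024, [-15.0, -19.0]), (0.04, [-17.2, -16.9]), (0.053, [-19.0, -15.2])]
[312 229   7   7  22] [314.4 232. ] [(0.024, [-55.1, 105.3]), (0.04, [-56.8, 105.9]), (0.053, [-58.3, 106.3])]
[360 244   8   8  48] [363.6 247.6] [(0.024, [-61.2, -34.6]), (0.04, [-62.9, -32.3]), (0.053, [-64.2, -30.4])]
[383 254  13  13 128] [388.8 259.8] [(0.024, [-75.5, -107.9]), (0.04, [-77.0, -104.7]), (0.053, [-78.2, -102.1])]
[401 267  18  33  88] [405.7 280.4] [(0.024, [-117.2, -164.5]), (0.04, [-118.2, -160.6]), (0.053, [-119.0, -157.4])]
[329 298   8   2  10] [332.7 298.8] [(0.024, [-216.5, 12.4]), (0.04, [-216.2, 14.1]), (0.053, [-216.0, 15.5])]
post
[[163 161 161 163 162 152 119  86 107 126 140 160 162 16
[... 3093 characters left out ...]
0 153 147 139 114  71  36  25  50  91 135 158 163
  164 164]
 [164 163 162 163 163 163 163 162 160 155 130  93  77 105 136 156 165 165
  161 158]
 [163 162 164 162 163 163 164 165 163 161 153 144 132 131 144 152 154 155
  151 140]
 [163 162 162 157 152 154 157 159 162 166 164 154 126 101  93  96 104 110
  106 109]
 [163 163 156 136 115 117 130 141 149 155 153 130  86  56  63  65  65  72
   86 115]
 [163 157 139 112 104 109 113 116 118 118 111  88  59  65  95 107  88  66
   81 107]
 [162 151 126 109 122 131 132 130 123 117 107  80  62  94 133 138 116  76
   71  97]]
post top scene [-22.26851589 -14.40966085]
knob top scene [-32.05853569 130.51539481]
button scene [ -78.83639791 -107.01130676]
```

```bash
python3 - <<'E'
from h import *
R=cv2.Rodrigues(np.array(ctrl.read_state()["ee_rot"]))[0]; print(R.round(2))
p=s2w(-20,-17); print("post",p, "button",s2w(-77,-105.5),"seat",s2w(50,0),"piv",s2w(-56,104))
print(rel([0.25,-0.25,0.25],np.radians(-13)), rel([*p,0.12],np.radians(-13)))
c=cam("top")
for d in eyes.cut_out("top","slide")[:3]:
    if 1500<d["pixels"].sum()<2500: print("slide",d["p"],rectfit(c,d["pixels"],0.008)[1],d["pixels"].sum())
g=c[0]["pixels"].astype(int); print("knob",toworld(c,(220.4,198),0.036))
hsv=cv2.cvtColor(c[0]["pixels"],cv2.COLOR_RGB2HSV)[185:220,180:264]
print(hsv[::6,::6,0]);print(hsv[::6,::6,1]);print(hsv[::6,::6,2])
E
```

```text
[[ 0.94  0.35 -0.  ]
 [ 0.35 -0.94 -0.  ]
 [-0.    0.   -1.  ]]
post [ 0.50427316 -0.04126933] button [ 0.42434143 -0.10976874] seat [ 0.57621114 -0.04500114] piv [0.5043859  0.08497245]
(array([ 0.3706, -0.5725, -0.0563]), array([ 0.0000e+00,  1.0000e-04, -1.2619e+00])) (array([ 1.1474, -0.8426,  0.2686]), array([ 0.0000e+00,  1.0000e-04, -1.2619e+00]))
slide 0.79 ((607.3604125976562, 342.38055419921875), (74.18038177490234, 210.3487548828125), 9.954690933227539) 1882
knob [0.60491213 0.3422226  0.036     ]
[[16 16 16 17 17 16 16 16 17 18 17 17 17 16]
 [17 17 16 18 18 17 17 17 18 17 17 18 18 17]
 [16 18 18 18 18 17 18 24 18 18 18 19 20 17]
 [17 18 18 18 18 17 18 19 18 18 18 18 18 18]
 [17 18 18 20 20 20 20 18 19 18 16 17 17 17]
 [19 18 18 18 17 17 17 17 17 17 17 17 17 17]]
[[166 162 167 163 166 165 168 159 124 119 116 119 121 167]
 [164 165 152 118 118 116 120 121 117 117 120 120 117 151]
 [164 122 122 122 120 118  89  10 115 118 118 114 113 123]
 [166 121 116 118 120 119 116 114 117 119 116 115 112 117]
 [168 116 111 112 111 109 111 116 113 147 165 164 162 168]
 [ 83 136 116 118 157 166 163 161 169 168 169 170 165 168]]
[[143 129 145 156 140 133 137 135 132 141 145 148 145 131]
 [140 145 141 147 147 147 145 145 148 144 136 130 150 125]
 [146 132 134 138 136 127 118 122 155 154 151 154 158 137]
 [144 139 150 156 149 148 154 155 157 154 154 157 159 146]
 [144 154 161 157 158 159 161 158 145 130 148 154 151 144]
 [142 150 150 136 133 140 149 149 155 137 130 135 147 147]]
```

arm_command(
  linear=[
    [0.37,-0.57,-0.056],
    [0.37,-0.57,-0.056],
    [0.37,-0.57,-0.056],
    [0.37,-0.57,-0.056],
    [0.37,-0.57,-0.056],
    [0.37,-0.57,-0.056],
    [0.37,-0.57,-0.056],
    [0.37,-0.57,-0.056],
    [0.37,-0.57,-0.056],
    [0.37,-0.57,-0.056],
    [0.37,-0.57,-0.056],
  ],
  twist=[
    [0,0,-1],
    [0,0,-1],
    [0,0,-1],
    [0,0,-1],
    [0,0,-1],
    [0,0,-1],
    [0,0,-1],
    [0,0,-1],
    [0,0,-1],
    [0,0,-1],
    [0,0,-1],
  ],
  hand=-0.15,
  squeeze=25,
)

```text
time_s: 2.97
tool_pos: [0.2499, -0.252, 0.2496]
ee_rot: [-2.648, -1.69, 0.001]
force: [0.2, 0.0, 0.1]
opening: 0.0399
grasp_force: 0.0
```

```bash
python3 - <<'E'
from h import *
st(); p=s2w(-20,-17); print(rel([*p,0.13],np.radians(-13)))
E
```

```text
{'time_s': 2.9667, 'tool_pos': [0.2499, -0.252, 0.2496], 'ee_rot': [-2.6475, -1.6902, 0.0007], 'force': [0.1682, 0.0079, 0.1446], 'opening': 0.0399, 'grasp_force': 0.0, 'q': [-0.9493, -0.3625, 1.7232, -0.0004, 1.7815, -0.515]}
(array([0.7456, 0.3553, 0.2986]), array([-0.0009, -0.    , -0.2643]))
```

arm_command(
  linear=[
    [0.745,0.355,0.299],
    [0.745,0.355,0.299],
    [0.745,0.355,0.299],
    [0.745,0.355,0.299],
    [0.745,0.355,0.299],
    [0.745,0.355,0.299],
    [0.745,0.355,0.299],
    [0.745,0.355,0.299],
    [0.745,0.355,0.299],
    [0.745,0.355,0.299],
    [0.745,0.355,0.299],
    [0.745,0.355,0.299],
  ],
  twist=[
    [0,0,-0.264],
    [0,0,-0.264],
    [0,0,-0.264],
    [0,0,-0.264],
    [0,0,-0.264],
    [0,0,-0.264],
    [0,0,-0.264],
    [0,0,-0.264],
    [0,0,-0.264],
    [0,0,-0.264],
    [0,0,-0.264],
    [0,0,-0.264],
  ],
)

```text
time_s: 3.97
tool_pos: [0.5038, -0.0414, 0.13]
ee_rot: [-2.459, -1.955, 0.002]
force: [-0.9, -0.2, 0.4]
opening: 0.0399
grasp_force: 0.0
```

```bash
python3 - <<'E'
from h import *
st(); c=cam("scene"); save(c,"sc2.png",crop=(255,140,390,235),s=5.9)
p=s2w(-20,-17); print(rel([*p,0.051],np.radians(-13)))
E
```

```text
{'time_s': 3.9667, 'tool_pos': [0.5038, -0.0414, 0.13], 'ee_rot': [-2.4586, -1.9554, 0.002], 'force': [-0.8615, -0.2347, 0.4138], 'opening': 0.0399, 'grasp_force': 0.0, 'q': [-0.1938, 0.0294, 1.6264, -0.0008, 1.4868, 0.0333]}
(array([0.0011, 0.001 , 0.199 ]), array([ 0.0003,  0.0008, -0.0007]))
```

View pics/sc2.png

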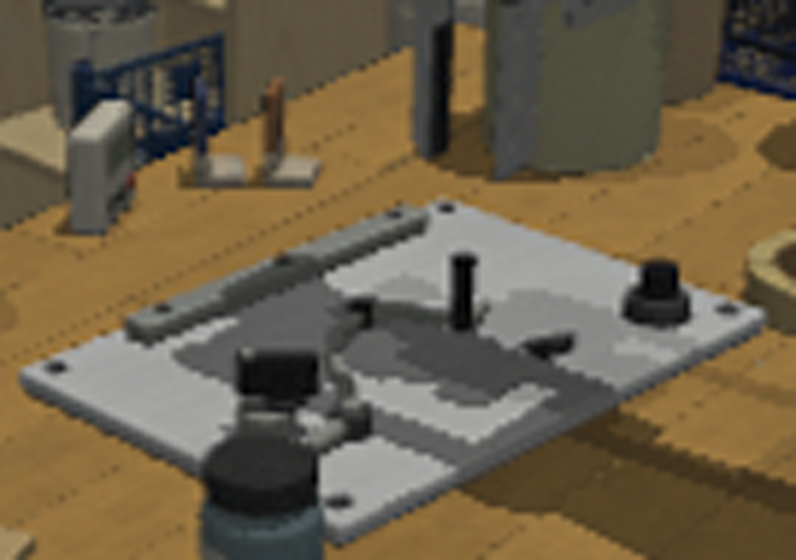

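```bash
python3 - <<'E'
from h import *
c=cam("scene"); f=lambda p:((topix(c,p)-[255,140])*5.9).round(0)
print(f([.5038,-.0414,.108]),f([.5038,-.0414,.056]),f([.5038,-.0414,.03]))
E
```

```text
[468. 164.] [464. 257.] [462. 303.]
```

arm_command(
  linear=[
    [0,0,0.06],
    [0,0,0.12],
    [0,0,0.16],
    [0,0,0.198],
    [0,0,0.198],
    [0,0,0.198],
  ],
  twist=[
    [0,0,0],
    [0,0,0],
    [0,0,0],
    [0,0,0],
    [0,0,0],
    [0,0,0],
  ],
)

```text
time_s: 4.57
tool_pos: [0.5033, -0.0409, 0.0513]
ee_rot: [-2.458, -1.955, 0.001]
force: [0.3, 0.2, 0.0]
opening: 0.0399
grasp_force: 0.0
```

arm_command(
  linear=[
    [0,0,0],
    [0,0,0],
    [0,0,0],
    [0,0,0],
    [0,0,0],
    [0,0,0],
    [0,0,0],
    [0,0,0],
  ],
  twist=[
    [0,0,0],
    [0,0,0],
    [0,0,0],
    [0,0,0],
    [0,0,0],
    [0,0,0],
    [0,0,0],
    [0,0,0],
  ],
  hand=-0.85,
  squeeze=15,
)

```text
time_s: 5.23
tool_pos: [0.5055, -0.0406, 0.0521]
ee_rot: [2.455, 1.956, 0.003]
force: [4.3, -2.4, 2.3]
opening: 0.0117
grasp_force: 15.0
```

```bash
python3 - <<'E'
from h import *
st()
piv=np.array([-56,104.]); r0=np.array([-20,-17])-piv; r0*=128/np.linalg.norm(r0)
for a in(0,.1,.2,.3,.35,.4,.45,.47):
    r=np.array([[np.cos(a),np.sin(a)],[-np.sin(a),np.cos(a)]])@r0; p=piv+r
    print(a,p.round(1),rel([*s2w(*p),0.051]))
E
```

```text
{'time_s': 5.2333, 'tool_pos': [0.5055, -0.0406, 0.0521], 'ee_rot': [2.4546, 1.9556, 0.003], 'force': [4.3132, -2.4165, 2.2548], 'opening': 0.0117, 'grasp_force': 15.0029, 'q': [-0.1916, 0.0942, 1.7214, -0.0007, 1.3222, 0.0339]}
0 [-19.5 -18.7] [-0.0066 -0.0015  0.0028]
0.1 [-31.9 -21.7] [-0.0121 -0.033   0.0027]
0.2 [-44.6 -23.5] [-0.0145 -0.0649  0.0025]
0.3 [-57.4 -24. ] [-0.0137 -0.0969  0.0024]
0.35 [-63.8 -23.8] [-0.0121 -0.1128  0.0024]
0.4 [-70.2 -23.2] [-0.0097 -0.1287  0.0023]
0.45 [-76.5 -22.3] [-0.0065 -0.1443  0.0022]
0.47 [-79.  -21.9] [-0.005  -0.1506  0.0022]
```

arm_command(
  linear=[
    [-0.003,-0.016,0],
    [-0.006,-0.032,0],
    [-0.007,-0.048,0],
    [-0.008,-0.064,0],
    [-0.008,-0.08,0],
    [-0.008,-0.096,0],
    [-0.007,-0.112,0],
    [-0.005,-0.125,0],
    [-0.002,-0.137,0],
    [0,-0.145,0],
    [0,-0.15,0],
    [0,-0.15,0],
    [0,-0.15,0],
  ],
  twist=[
    [0,0,0],
    [0,0,0],
    [0,0,0],
    [0,0,0],
    [0,0,0],
    [0,0,0],
    [0,0,0],
    [0,0,0],
    [0,0,0],
    [0,0,0],
    [0,0,0],
    [0,0,0],
    [0,0,0],
  ],
)

```text
time_s: 6.32
tool_pos: [0.4467, -0.0281, 0.0519]
ee_rot: [2.454, 1.954, 0.001]
force: [4.8, -4.8, 0.1]
opening: 0.0117
grasp_force: 15.0
```

```bash
python3 - <<'E'
from h import *
s=st(); p=w2s(s["tool_pos"]); print(p); d=np.array(p)-[-56,104]; print(np.linalg.norm(d),np.arctan2(d[1],d[0]))
p0=w2s([.5055,-.0406]); d=p0-[-56,104]; print(p0,np.linalg.norm(d),np.arctan2(d[1],d[0]))
c=cam("top"); save(c,"t2.png",crop=(270,140,440,310),s=3.5)
E
```

```text
{'time_s': 6.3167, 'tool_pos': [0.4467, -0.0281, 0.0519], 'ee_rot': [2.4537, 1.9543, 0.0007], 'force': [4.7802, -4.7894, 0.0809], 'opening': 0.0117, 'grasp_force': 14.9987, 'q': [-0.1876, -0.0373, 1.857, -0.0028, 1.3181, 0.0387]}
[-78.93335814 -20.85960452]
126.94825621501174 -1.752444857648558
[-19.01585327 -16.00772702] 125.57739308878325 -1.27185068395596
```

View pics/t2.png

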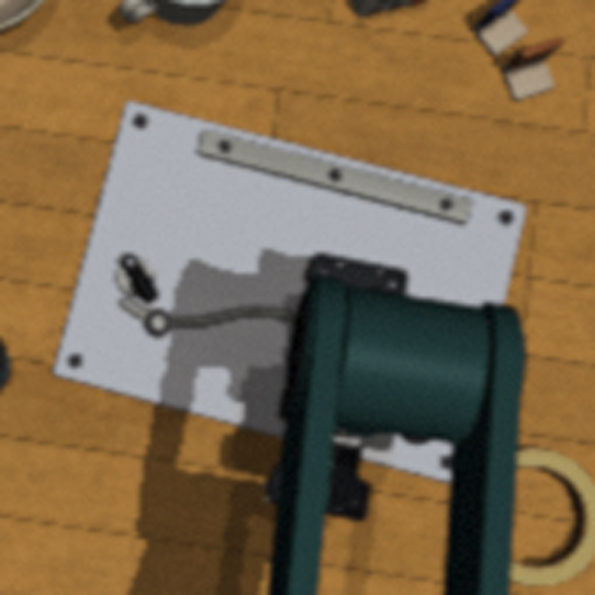

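arm_command(
  linear=[
    [0,0.005,0],
    [0,0.01,0],
    [0,0.015,0],
    [0,0.02,0],
    [0,0.02,0],
  ],
  twist=[
    [0,0,0],
    [0,0,0],
    [0,0,0],
    [0,0,0],
    [0,0,0],
  ],
)

```text
time_s: 6.78
tool_pos: [0.4533, -0.0311, 0.0519]
ee_rot: [2.454, 1.955, -0.007]
force: [-0.3, -7.7, 4.5]
opening: 0.0117
grasp_force: 15.0
```

arm_command(
  linear=[
    [0,0,0],
    [0,0,0],
    [0,0,0],
    [0,0,0],
    [0,0,0],
    [0,0,-0.08],
    [0,0,-0.16],
    [0,0,-0.24],
    [0,0,-0.3],
    [0,0,-0.3],
  ],
  twist=[
    [0,0,0],
    [0,0,0],
    [0,0,0],
    [0,0,0],
    [0,0,0],
    [0,0,0],
    [0,0,0],
    [0,0,0],
    [0,0,0],
    [0,0,0],
  ],
  hand=-0.2,
)

```text
time_s: 7.62
tool_pos: [0.4563, -0.0287, 0.1772]
ee_rot: [2.45, 1.953, 0.012]
force: [0.8, 1.2, 0.7]
opening: 0.0375
grasp_force: 0.0
```

```bash
python3 - <<'E'
from h import *
s=st()
# slide grasp: tool y along slide x (yaw 9.95deg) or y
for a in(9.95,99.95): print(a,rel([0.606,0.342,0.15],np.radians(a)))
E
```

```text
{'time_s': 7.6167, 'tool_pos': [0.4563, -0.0287, 0.1772], 'ee_rot': [2.4502, 1.9531, 0.0116], 'force': [0.8495, 1.154, 0.7454], 'opening': 0.0375, 'grasp_force': 0.0, 'q': [-0.1871, -0.1144, 1.6696, 0.0003, 1.5754, 0.0378]}
9.95 (array([0.9868, 0.1575, 0.0703]), array([ 0.014 ,  0.0019, -0.5074]))
99.95 (array([0.9868, 0.1575, 0.0703]), array([ 0.0119, -0.009 ,  1.4926]))
```

arm_command(
  linear=[
    [0.985,0.158,0.07],
    [0.985,0.158,0.07],
    [0.985,0.158,0.07],
    [0.985,0.158,0.07],
    [0.985,0.158,0.07],
    [0.985,0.158,0.07],
    [0.985,0.158,0.07],
    [0.985,0.158,0.07],
    [0.985,0.158,0.07],
    [0.985,0.158,0.07],
    [0.985,0.158,0.07],
    [0.985,0.158,0.07],
    [0.985,0.158,0.07],
    [0.985,0.158,0.07],
    [0.985,0.158,0.07],
  ],
  twist=[
    [0,0,-0.507],
    [0,0,-0.507],
    [0,0,-0.507],
    [0,0,-0.507],
    [0,0,-0.507],
    [0,0,-0.507],
    [0,0,-0.507],
    [0,0,-0.507],
    [0,0,-0.507],
    [0,0,-0.507],
    [0,0,-0.507],
    [0,0,-0.507],
    [0,0,-0.507],
    [0,0,-0.507],
    [0,0,-0.507],
  ],
)

```text
time_s: 8.87
tool_pos: [0.6028, 0.3401, 0.1435]
ee_rot: [2.023, 2.403, 0.0]
force: [-0.6, -0.4, -0.5]
opening: 0.0373
grasp_force: 0.0
```

```bash
python3 - <<'E'
from h import *
s=st(); c=cam("top"); save(c,"t3.png",crop=(170,140,440,310),s=2.9)
sc=cam("scene"); g=cv2.cvtColor(sc[0]["pixels"],cv2.COLOR_RGB2HSV)[200:300,180:280]
# slide knob in scene: low-saturation blob on board
d=[d for d in eyes.cut_out("scene","slide")][0]; m=d["pixels"]&(cv2.cvtColor(sc[0]["pixels"],cv2.COLOR_RGB2HSV)[...,1]<80)
ys,xs=np.nonzero(m); print(len(xs),xs.min(),xs.max(),ys.min(),ys.max(),xs.mean(),ys.mean()); 
print("knob mid",toworld(sc,(xs.mean(),ys.mean()),0.024), "pred",topix(sc,[.606,.342,.024]))
print(rel([0.606,0.342,0.035],np.radians(9.95)))
E
```

```text
{'time_s': 8.8667, 'tool_pos': [0.6028, 0.3401, 0.1435], 'ee_rot': [2.0231, 2.4031, 0.0001], 'force': [-0.6396, -0.4351, -0.4614], 'opening': 0.0373, 'grasp_force': 0.0, 'q': [0.4319, 0.4311, 1.115, -0.0002, 1.5953, 0.2606]}
88 218 235 236 272 230.85227272727272 242.2840909090909
knob mid [0.60837326 0.34712094 0.024     ] pred [232.82321105 241.59099848]
(array([0.0023, 0.0078, 0.272 ]), array([ 0.001 , -0.0002, -0.0025]))
```

View pics/t3.png

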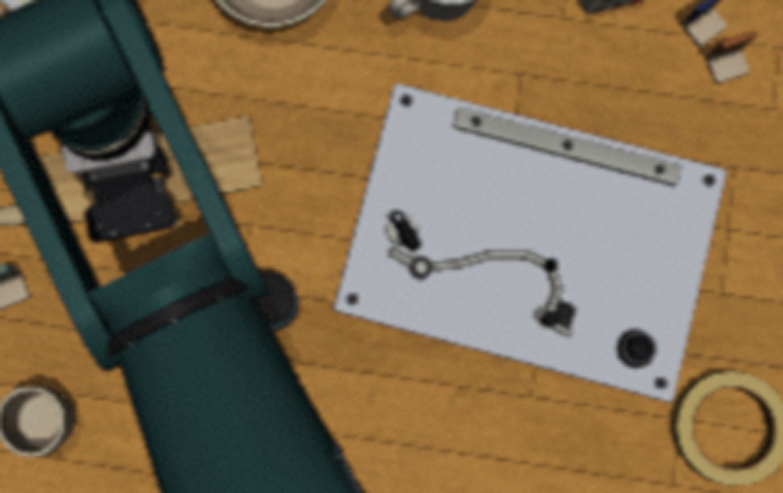

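arm_command(
  linear=[
    [0.002,0.008,0.08],
    [0.002,0.008,0.16],
    [0.002,0.008,0.22],
    [0.002,0.008,0.27],
    [0.002,0.008,0.27],
    [0.002,0.008,0.27],
  ],
  twist=[
    [0,0,0],
    [0,0,0],
    [0,0,0],
    [0,0,0],
    [0,0,0],
    [0,0,0],
  ],
)

```text
time_s: 9.52
tool_pos: [0.6056, 0.3422, 0.0345]
ee_rot: [-2.022, -2.404, 0.002]
force: [0.3, 0.2, -0.7]
opening: 0.0376
grasp_force: 0.0
```

arm_command(
  linear=[
    [0,0,0],
    [0,0,0],
    [0,0,0],
    [0,0,0],
    [0,0,0],
    [0,0,0],
    [0,0,0],
  ],
  twist=[
    [0,0,0],
    [0,0,0],
    [0,0,0],
    [0,0,0],
    [0,0,0],
    [0,0,0],
    [0,0,0],
  ],
  hand=-0.8,
  squeeze=40,
)

```text
time_s: 10.1
tool_pos: [0.6067, 0.3429, 0.036]
ee_rot: [2.021, 2.404, 0.003]
force: [1.7, -0.5, 2.9]
opening: 0.0172
grasp_force: 40.0
```

arm_command(
  linear=[
    [0,0,-0.03],
    [0,0,-0.06],
    [0,0,-0.1],
    [0,0,-0.14],
    [0,0,-0.18],
    [0,0,-0.22],
    [0,0,-0.22],
  ],
  twist=[
    [0,0,0],
    [0,0,0],
    [0,0,0],
    [0,0,0],
    [0,0,0],
    [0,0,0],
    [0,0,0],
  ],
)

```text
time_s: 10.68
tool_pos: [0.6075, 0.3439, 0.1285]
ee_rot: [2.019, 2.403, 0.011]
force: [1.8, 0.1, -1.6]
opening: 0.0176
grasp_force: 40.0
```

```bash
python3 - <<'E'
from h import *
s=st(); sc=cam("scene"); save(sc,"sc3.png",crop=(160,150,340,285),s=4.4)
t=s2w(48,0); print(t,rel([t[0],t[1],0.12],yaw))
E
```

```text
{'time_s': 10.6833, 'tool_pos': [0.6075, 0.3439, 0.1285], 'ee_rot': [2.0189, 2.403, 0.0109], 'force': [1.7738, 0.1204, -1.5856], 'opening': 0.0176, 'grasp_force': 39.9984, 'q': [0.4338, 0.4456, 1.1251, 0.0002, 1.5633, 0.2606]}
[ 0.57429469 -0.0444291 ] (array([-0.9414, -0.2477,  0.0132]), array([ 0.0057, -0.0032,  0.5898]))
```

View pics/sc3.png

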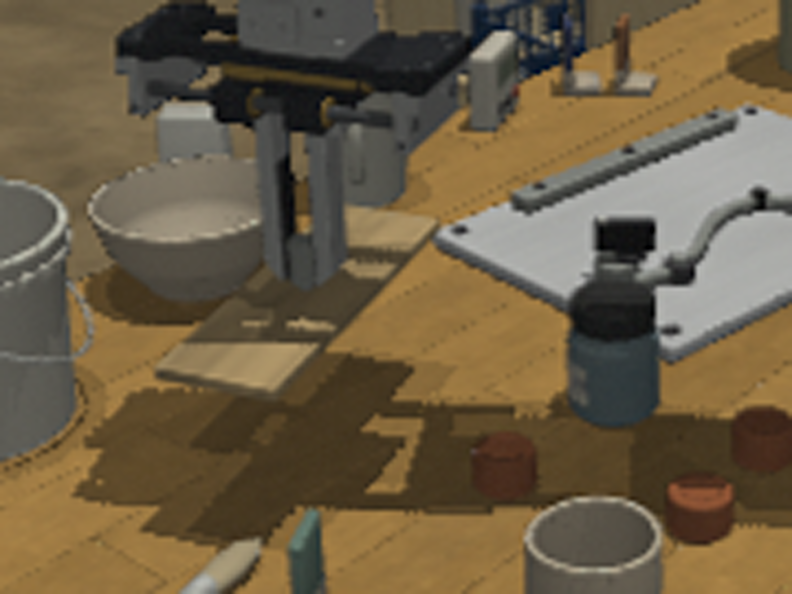

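arm_command(
  linear=[
    [-0.04,-0.01,0],
    [-0.1,-0.025,0],
    [-0.17,-0.045,0],
    [-0.24,-0.063,0],
    [-0.31,-0.08,0],
    [-0.38,-0.1,0],
    [-0.45,-0.118,0],
    [-0.52,-0.137,0],
    [-0.59,-0.155,0],
    [-0.66,-0.174,0],
    [-0.73,-0.192,0],
    [-0.8,-0.21,0],
    [-0.86,-0.226,0],
    [-0.91,-0.24,0],
    [-0.941,-0.248,0],
    [-0.941,-0.248,0],
    [-0.941,-0.248,0],
  ],
  twist=[
    [0,0,0.03],
    [0,0,0.07],
    [0,0,0.11],
    [0,0,0.15],
    [0,0,0.19],
    [0,0,0.23],
    [0,0,0.28],
    [0,0,0.33],
    [0,0,0.38],
    [0,0,0.43],
    [0,0,0.47],
    [0,0,0.51],
    [0,0,0.55],
    [0,0,0.58],
    [0,0,0.59],
    [0,0,0.59],
    [0,0,0.59],
  ],
)

```text
time_s: 12.15
tool_pos: [0.5725, -0.0447, 0.1223]
ee_rot: [-2.519, -1.875, 0.0]
force: [0.3, -0.6, -2.3]
opening: 0.0175
grasp_force: 40.0
```

```bash
cat >> h.py <<'E'
def slidefit(c,z,poly=None,zr=0):
    hsv=cv2.cvtColor(c[0]["pixels"],cv2.COLOR_RGB2HSV)
    m=(hsv[...,1]>60)&(hsv[...,1]<150)
    roi=np.zeros(m.shape,np.uint8); q=np.array([topix(c,[*s2w(*p),z]) for p in((8,118),(95,118),(95,-118),(8,-118))]).astype(np.int32)
    cv2.fillConvexPoly(roi,q,1); m&=roi>0
    P,r=rectfit(c,m,z); return m.sum(),r,(np.array(w2s(np.array(r[0])/1000))).round(1)
E
python3 - <<'E'
from h import *
s=st(); c=cam("top"); save(c,"t4.png",crop=(260,140,440,310),s=3.5)
p=w2s(s["tool_pos"]);print("tool in stage",p)
E
```

```text
{'time_s': 12.15, 'tool_pos': [0.5725, -0.0447, 0.1223], 'ee_rot': [-2.5185, -1.8747, 0.0005], 'force': [0.3389, -0.642, -2.2978], 'opening': 0.0175, 'grasp_force': 39.9986, 'q': [-0.1773, 0.185, 1.4713, 0.0011, 1.4869, 0.1137]}
tool in stage [46.399343   -0.77083543]
```

View pics/t4.png

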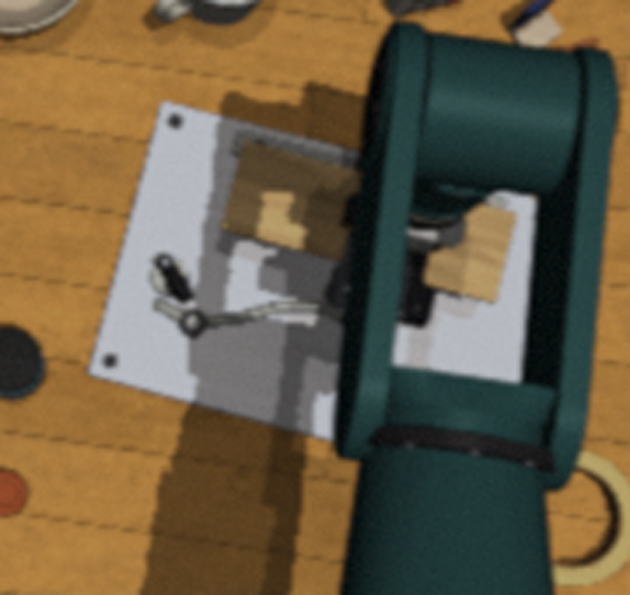

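arm_command(
  linear=[
    [0,0,0.05],
    [0,0,0.1],
    [0,0,0.13],
    [0,0,0.155],
    [0,0,0.17],
    [0,0,0.178],
    [0,0,0.183],
    [0,0,0.183],
    [0,0,0.183],
  ],
  twist=[
    [0,0,0],
    [0,0,0],
    [0,0,0],
    [0,0,0],
    [0,0,0],
    [0,0,0],
    [0,0,0],
    [0,0,0],
    [0,0,0],
  ],
)

```text
time_s: 12.95
tool_pos: [0.5736, -0.0451, 0.0507]
ee_rot: [2.519, 1.876, 0.002]
force: [-0.8, 0.1, -2.0]
opening: 0.0172
grasp_force: 40.0
```

```bash
python3 - <<'E'
from h import *
s=st(); print(w2s(s["tool_pos"])); t=s2w(50,0); print(rel([*t,0.048]))
c=cam("top"); g=c[0]["pixels"]
# slide end edges: sample along stage y at x=25 & 40 at z=.02
for x in (22,35,70,78):
    for lo,hi in((-114,-96),(96,114)):
        print(x,lo,[int(cv2.remap(cv2.cvtColor(g,cv2.COLOR_RGB2HSV)[...,1],*(np.float32([[v]]) for v in topix(c,[*s2w(x,y),.02])),cv2.INTER_LINEAR)[0,0]) for y in range(lo,hi+1,2)])
E
```

```text
{'time_s': 12.95, 'tool_pos': [0.5736, -0.0451, 0.0507], 'ee_rot': [2.5186, 1.8759, 0.0017], 'force': [-0.7526, 0.0763, -1.9969], 'opening': 0.0172, 'grasp_force': 39.9983, 'q': [-0.177, 0.2409, 1.554, -0.0, 1.3451, 0.1135]}
[47.53921426 -0.83069206]
[0.0021 0.0061 0.0069]
22 -114 [12, 13, 13, 12, 17, 62, 94, 110, 111, 110]
22 96 [119, 122, 118, 106, 77, 18, 9, 12, 13, 13]
35 -114 [13, 13, 12, 12, 21, 60, 94, 112, 111, 112]
35 96 [121, 121, 121, 109, 82, 32, 11, 12, 12, 12]
70 -114 [16, 14, 12, 12, 18, 63, 95, 115, 117, 116]
70 96 [116, 121, 120, 108, 70, 34, 10, 4, 7, 11]
78 -114 [22, 16, 14, 8, 20, 56, 90, 107, 111, 110]
78 96 [120, 123, 113, 95, 67, 30, 11, 3, 6, 10]
```

arm_command(
  linear=[
    [0,0,0.003],
    [0,0,0.006],
    [0,0.004,0.006],
    [0,0.007,0.006],
    [0,0.01,0.006],
    [0,0.013,0.006],
    [0,0.013,0.006],
  ],
  twist=[
    [0,0,0],
    [0,0,0],
    [0,0,0],
    [0,0,0],
    [0,0,0],
    [0,0,0],
    [0,0,0],
  ],
)

```text
time_s: 13.58
tool_pos: [0.5766, -0.0462, 0.048]
ee_rot: [-2.517, -1.875, 0.004]
force: [-5.9, 1.1, 4.2]
opening: 0.0173
grasp_force: 40.0
```

```bash
python3 - <<'E'
from h import *
s=st(); print(w2s(s["tool_pos"]),Rs.T@np.array(s["force"])[:2])
E
```

```text
{'time_s': 13.5833, 'tool_pos': [0.5766, -0.0462, 0.048], 'ee_rot': [-2.5171, -1.8751, 0.0041], 'force': [-5.8968, 1.1099, 4.2314], 'opening': 0.0173, 'grasp_force': 40.0068, 'q': [-0.1779, 0.2536, 1.5443, 0.0, 1.3476, 0.1123]}
[50.71059157 -1.02142797] [-5.96796287 -0.623068  ]
```

arm_command(
  linear=[
    [0,0.005,0],
    [0,0.005,0],
    [0,0.005,0],
  ],
  twist=[
    [0,0,0],
    [0,0,0],
    [0,0,0],
  ],
)

```text
time_s: 13.83
tool_pos: [0.5767, -0.0462, 0.0481]
ee_rot: [-2.514, -1.873, 0.008]
force: [-11.4, 2.0, 8.1]
opening: 0.0171
grasp_force: 40.0
```

arm_command(
  linear=[
    [0,0,0],
    [0,0,0],
    [0,0,0],
    [0,0,0],
    [0,0,-0.08],
    [0,0,-0.16],
    [0,0,-0.25],
    [0,0,-0.25],
  ],
  twist=[
    [0,0,0],
    [0,0,0],
    [0,0,0],
    [0,0,0],
    [0,0,0],
    [0,0,0],
    [0,0,0],
    [0,0,0],
  ],
  hand=-0.3,
)

```text
time_s: 14.5
tool_pos: [0.5847, -0.0479, 0.1567]
ee_rot: [2.51, 1.869, 0.018]
force: [0.5, -0.3, 1.5]
opening: 0.033
grasp_force: 0.0
```

```bash
cat >> h.py <<'E'
def sat(c,x,y,z): 
    v=topix(c,[*s2w(x,y),z]).astype(np.float32); return int(cv2.remap(cv2.cvtColor(c[0]["pixels"],cv2.COLOR_RGB2HSV)[...,1],v[:1].reshape(1,1),v[1:].reshape(1,1),cv2.INTER_LINEAR)[0,0])
def edges(c):
    def cross(f,a):
        v=np.array([f(t) for t in a]); i=np.nonzero((v[:-1]<62)!=(v[1:]<62))[0]; return [round(float(a[k]+(62-v[k])/(v[k+1]-v[k])*(a[k+1]-a[k])),1) for k in i]
    for x in(24,40,74): print("y ends at x",x,cross(lambda y:sat(c,x,y,.02),np.arange(-116,-94,1.)),cross(lambda y:sat(c,x,y,.02),np.arange(94,117,1.)))
    for y in(-95,-80,-65,65,80,95): print("x at y",y,cross(lambda x:sat(c,x,y,.02),np.arange(5,30,1.)),cross(lambda x:sat(c,x,y,.02),np.arange(78,92,1.)))
E
python3 - <<'E'
from h import *
s=st(); print(rel([*s2w(-77,-105.5),0.12],yaw)); c=cam("top"); edges(c); sc=cam("scene")
E
```

```text
{'time_s': 14.5, 'tool_pos': [0.5847, -0.0479, 0.1567], 'ee_rot': [2.5099, 1.8694, 0.0176], 'force': [0.5153, -0.3047, 1.4706], 'opening': 0.033, 'grasp_force': 0.0, 'q': [-0.1784, 0.1801, 1.4074, 0.0, 1.5376, 0.112]}
(array([-0.2631, -0.3412,  0.0857]), array([ 0.0208, -0.0024, -0.0005]))
y ends at x 24 [-103.5] [104.6]
y ends at x 40 [-103.5] [104.5]
y ends at x 74 [-103.6] [104.2]
x at y -95 [15.7] [85.7]
x at y -80 [16.1] [79.6]
x at y -65 [] []
x at y 65 [15.5] [86.0]
x at y 80 [15.5] [86.1]
x at y 95 [15.6] [85.7]
```

arm_command(
  linear=[
    [-0.07,-0.09,0.02],
    [-0.14,-0.18,0.045],
    [-0.21,-0.27,0.07],
    [-0.263,-0.342,0.085],
    [-0.263,-0.342,0.085],
    [-0.263,-0.342,0.085],
    [-0.263,-0.342,0.085],
  ],
  twist=[
    [0,0,0],
    [0,0,0],
    [0.02,0,0],
    [0.02,0,0],
    [0.02,0,0],
    [0.02,0,0],
    [0.02,0,0],
  ],
  hand=-1,
  squeeze=10,
)

```text
time_s: 15.18
tool_pos: [0.4189, -0.1087, 0.113]
ee_rot: [-2.51, -1.868, 0.014]
force: [1.2, -0.2, 1.2]
opening: 0.0005
grasp_force: 0.0
```

```bash
python3 - <<'E'
from h import *
s=st(); print(w2s(s["tool_pos"]),rel([*s2w(-77.5,-105.5),0.053],yaw)); c=cam("top"); edges(c); sc=cam("scene"); save(sc,"sc5.png",crop=(255,130,390,235),s=5.7)
f=lambda p:((topix(sc,p)-[255,130])*5.7).round(0); t=np.array(s["tool_pos"]); print(f(t-[0,0,.022]),f([*s2w(-77.5,-105.5),.04]))
E
```

```text
{'time_s': 15.1833, 'tool_pos': [0.4189, -0.1087, 0.113], 'ee_rot': [-2.5103, -1.8676, 0.0136], 'force': [1.2423, -0.1808, 1.1876], 'opening': 0.0005, 'grasp_force': 0.0, 'q': [-0.3843, -0.1135, 1.7988, -0.0008, 1.4717, -0.0927]}
[ -82.49890203 -105.99082422] (array([0.0012, 0.0148, 0.1497]), array([-0.0196, -0.0008, -0.0018]))
y ends at x 24 [-104.7] [104.5]
y ends at x 40 [-103.6] [103.7]
y ends at x 74 [-103.6] [104.0]
x at y -95 [15.2] [85.6]
x at y -80 [15.1] [85.9]
x at y -65 [15.0] [85.6]
x at y 65 [16.0] [85.8]
x at y 80 [15.7] [85.9]
x at y 95 [16.0] [85.8]
[649. 231.] [634. 316.]
```

View pics/sc5.png

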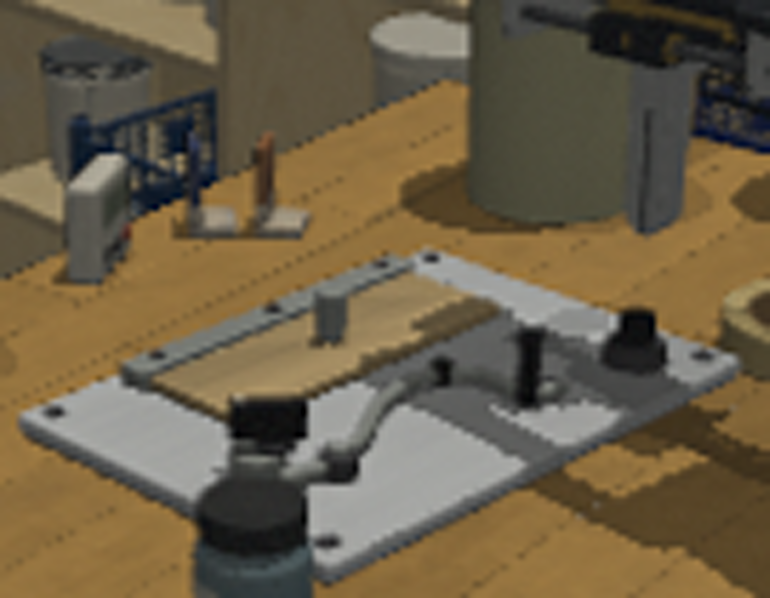

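arm_command(
  linear=[
    [0,0.014,0.04],
    [0,0.014,0.08],
    [0,0.014,0.11],
    [0,0.014,0.13],
    [0,0.014,0.14],
    [0,0.014,0.148],
    [0,0.014,0.152],
    [0,0.014,0.156],
    [0,0.014,0.156],
  ],
  twist=[
    [-0.02,0,0],
    [-0.02,0,0],
    [-0.02,0,0],
    [-0.02,0,0],
    [-0.02,0,0],
    [-0.02,0,0],
    [-0.02,0,0],
    [-0.02,0,0],
    [-0.02,0,0],
  ],
)

```text
time_s: 16.03
tool_pos: [0.4244, -0.1098, 0.0531]
ee_rot: [2.518, 1.876, 0.003]
force: [-1.7, 1.9, 7.1]
opening: 0.0005
grasp_force: 3.6
```

```bash
python3 - <<'E'
from h import *
s=st(); print(w2s(s["tool_pos"])); sc=cam("scene"); save(sc,"sc6.png",crop=(255,140,390,235),s=5.7)
E
```

```text
{'time_s': 16.0333, 'tool_pos': [0.4244, -0.1098, 0.0531], 'ee_rot': [2.5183, 1.8763, 0.0033], 'force': [-1.7059, 1.869, 7.0886], 'opening': 0.0005, 'grasp_force': 3.5909, 'q': [-0.3835, -0.0589, 1.8752, 0.0012, 1.3233, -0.0936]}
[ -76.99005871 -105.48840982]
```

View pics/sc6.png

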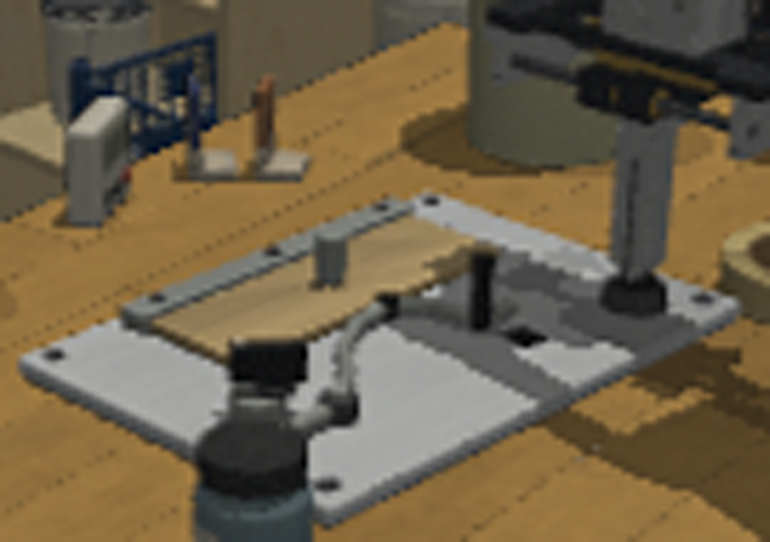

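arm_command(
  linear=[
    [0,0,-0.03],
    [0,0,-0.1],
    [0,0,-0.18],
    [0,0,-0.25],
    [0,0,-0.25],
  ],
  twist=[
    [0,0,0],
    [0,0,0],
    [0,0,0],
    [0,0,0],
    [0,0,0],
  ],
)

```text
time_s: 16.5
tool_pos: [0.427, -0.1115, 0.1582]
ee_rot: [2.51, 1.87, 0.011]
force: [1.7, -0.3, 0.0]
opening: 0.0006
grasp_force: 0.0
```

```bash
cat > knob.py <<'E'
from h import *
from scipy.optimize import differential_evolution
def fitknob(alo=0.05,ahi=0.4):
    c=cam("top"); g=cv2.cvtColor(c[0]["pixels"],cv2.COLOR_RGB2GRAY).astype(float)
    U=topix(c,[*s2w(-29,129),.04]).round().astype(int); x0,y0=U-11; W=22
    patch=g[y0:y0+W,x0:x0+W]
    def rend(v):
        ax,ay,a=v; th=0.64+a; d=np.array([np.cos(th),np.sin(th)]); n=np.array([-d[1],d[0]])
        pts=[topix(c,[*s2w(*(np.array([ax,ay])+s*d+w*n)),z])-[x0,y0] for s in(24,-16) for w in(6,-6) for z in(.031,.053)]
        h=cv2.convexHull((np.array(pts)*8+3.5).astype(np.float32)).astype(np.int32)
        im=np.zeros((W*8,W*8),np.uint8); cv2.fillConvexPoly(im,h,255); return cv2.GaussianBlur(cv2.resize(im,(W,W),interpolation=cv2.INTER_AREA),(3,3),0.6)/255.
    dark=np.clip((140-patch)/110,0,1)
    def cost(v): r=rend(v); return ((r-dark)**2*np.where(dark>.6,1,np.where(r>.5,1,.3))).sum()
    o=differential_evolution(cost,[(-45,-15),(115,142),(alo,ahi)],seed=0,maxiter=60,polish=False)
    return o.x,o.fun
if __name__=="__main__":
    s=st(); v,f=fitknob(); print("knob axis stage, angle",v,f)
    th=yaw+0.64+v[2]; b=s2w(v[0]+4*np.cos(.64+v[2]),v[1]+4*np.sin(.64+v[2])); print("axis world",s2w(*v[:2]),"bar yaw",th)
    print(rel([*s2w(*v[:2]),0.12],th+np.pi/2))
E
python3 knob.py
```

```text
{'time_s': 16.5, 'tool_pos': [0.427, -0.1115, 0.1582], 'ee_rot': [2.5099, 1.8697, 0.0109], 'force': [1.7276, -0.3153, 0.0314], 'opening': 0.0006, 'grasp_force': 0.0, 'q': [-0.3839, -0.1445, 1.7342, -0.0002, 1.5381, -0.0936]}
knob axis stage, angle [-30.07113769 125.55368886   0.15967237] 7.901826528893846
axis world [0.53539638 0.09820944] bar yaw 0.5095986467114005
(array([0.5799, 0.1121, 0.0884]), array([ 0.0118, -0.0031,  0.9815]))
```

arm_command(
  linear=[
    [0.09,0.017,0.014],
    [0.18,0.034,0.028],
    [0.27,0.051,0.04],
    [0.36,0.07,0.054],
    [0.45,0.087,0.068],
    [0.54,0.104,0.08],
    [0.58,0.112,0.088],
    [0.58,0.112,0.088],
    [0.58,0.112,0.088],
    [0.58,0.112,0.088],
  ],
  twist=[
    [0,0,0.14],
    [0,0,0.28],
    [0,0,0.42],
    [0,0,0.56],
    [0,0,0.7],
    [0,0,0.84],
    [0.012,0,0.96],
    [0.012,0,0.98],
    [0.012,0,0.98],
    [0.012,0,0.98],
  ],
  hand=-0.2,
)

```text
time_s: 17.38
tool_pos: [0.5318, 0.0987, 0.1149]
ee_rot: [-3.033, -0.794, 0.012]
force: [-0.5, 0.0, 0.3]
opening: 0.0379
grasp_force: 0.0
```

```bash
python3 - <<'E'
from h import *
s=st(); print(rel([.5354,.0982,0.056],.5096+np.pi/2)); sc=cam("scene"); save(sc,"sc7.png",crop=(250,130,350,230),s=6)
f=lambda p:((topix(sc,p)-[250,130])*6).round(0); t=np.array(s["tool_pos"]); print(f(t-[0,0,.022]),f([.5354,.0982,.053]))
for e in(24,-16): print(f([.5354+e*1e-3*np.cos(.51),.0982+e*1e-3*np.sin(.51),.053]))
E
```

```text
{'time_s': 17.3833, 'tool_pos': [0.5318, 0.0987, 0.1149], 'ee_rot': [-3.0326, -0.7935, 0.0116], 'force': [-0.474, 0.0093, 0.3091], 'opening': 0.0379, 'grasp_force': 0.0, 'q': [0.0753, 0.1221, 1.5583, 0.0054, 1.4698, 1.1337]}
(array([0.0082, 0.0068, 0.1471]), array([-0.0108,  0.0069,  0.0029]))
[325. 344.] [318. 420.]
[267. 420.]
[352. 419.]
```

View pics/sc7.png

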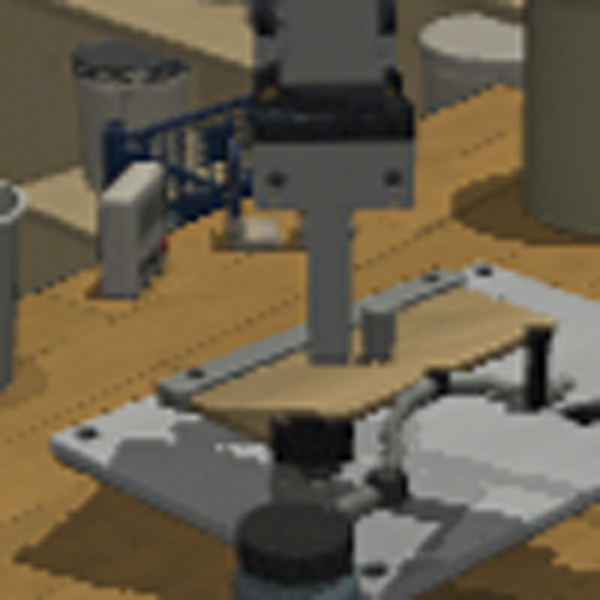

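arm_command(
  linear=[
    [0.008,0.007,0.04],
    [0.008,0.007,0.08],
    [0.008,0.007,0.115],
    [0.008,0.007,0.135],
    [0.008,0.007,0.147],
    [0.008,0.007,0.147],
  ],
  twist=[
    [-0.01,0.007,0],
    [-0.01,0.007,0],
    [-0.01,0.007,0],
    [-0.01,0.007,0],
    [-0.01,0.007,0],
    [-0.01,0.007,0],
  ],
)

```text
time_s: 17.93
tool_pos: [0.5354, 0.098, 0.0561]
ee_rot: [-3.039, -0.792, -0.0]
force: [-0.9, -0.4, -0.3]
opening: 0.0373
grasp_force: 0.0
```

arm_command(
  linear=[
    [0,0,0],
    [0,0,0],
    [0,0,0],
    [0,0,0],
    [0,0,0],
    [0,0,0],
    [0,0,0],
  ],
  twist=[
    [0,0,0],
    [0,0,0],
    [0,0,0],
    [0,0,0],
    [0,0,0],
    [0,0,0],
    [0,0,0],
  ],
  hand=-0.9,
  squeeze=30,
)

```text
time_s: 18.52
tool_pos: [0.5368, 0.0988, 0.0577]
ee_rot: [-3.039, -0.794, -0.005]
force: [0.8, -1.0, 3.4]
opening: 0.0117
grasp_force: 29.9
```

```bash
cat >> h.py <<'E'
def camst():
    s=ctrl.read_state(); R=cv2.Rodrigues(np.array(s["ee_rot"],float))[0]; y=np.arctan2(R[1,1],R[0,1])
    print("cam est",((y-np.pi/2-yaw-.64)%np.pi).round(3),"stage",w2s(s["tool_pos"]).round(1),"F",np.round(s["force"],1),"T",np.round(s["torque"],3),"op",round(s["opening"],4))
E
python3 -c "
from h import *
st();camst()"
```

```text
{'time_s': 18.5167, 'tool_pos': [0.5368, 0.0988, 0.0577], 'ee_rot': [-3.0393, -0.7937, -0.0051], 'force': [0.8197, -0.9887, 3.3853], 'opening': 0.0117, 'grasp_force': 29.9488, 'q': [0.0776, 0.1715, 1.6221, 0.001, 1.3449, 1.1372]}
cam est 0.161 stage [-28.9 126.5] F [ 0.8 -1.   3.4] T [-0.181 -0.026  0.154] op 0.0117
```

arm_command(
  linear=[
    [0,0,0],
    [0,0,0],
    [0,0,0],
    [0,0,0],
    [0,0,0],
    [0,0,0],
    [0,0,0],
    [0,0,0],
    [0,0,0],
    [0,0,0],
  ],
  twist=[
    [0,0,-0.1],
    [0,0,-0.2],
    [0,0,-0.3],
    [0,0,-0.4],
    [0,0,-0.5],
    [0,0,-0.6],
    [0,0,-0.7],
    [0,0,-0.8],
    [0,0,-0.9],
    [0,0,-0.9],
  ],
)

```text
time_s: 19.35
tool_pos: [0.5364, 0.0992, 0.0577]
ee_rot: [-2.576, -1.798, -0.004]
force: [-1.6, 0.3, 5.3]
opening: 0.0116
grasp_force: 29.9
```

```bash
python3 -c "
from h import *
camst()"
```

```text
cam est 0.869 stage [-29.4 126.8] F [-1.6  0.3  5.3] T [0.046 0.204 0.139] op 0.0116
```

arm_command(
  linear=[
    [0,0,0],
    [0,0,0],
    [0,0,0],
    [0,0,0],
    [0,0,0],
    [0,0,0],
    [0,0,0],
    [0,0,0],
  ],
  twist=[
    [0,0,-0.1],
    [0,0,-0.2],
    [0,0,-0.3],
    [0,0,-0.4],
    [0,0,-0.5],
    [0,0,-0.6],
    [0,0,-0.65],
    [0,0,-0.65],
  ],
)

```text
time_s: 20.02
tool_pos: [0.5359, 0.0993, 0.0577]
ee_rot: [-2.041, -2.388, -0.004]
force: [-2.5, 0.0, 5.7]
opening: 0.012
grasp_force: 30.0
```

```bash
python3 -c "
from h import *
camst()"
```

```text
cam est 1.377 stage [-29.9 126.7] F [-2.5  0.   5.7] T [ 0.047  0.46  -0.01 ] op 0.012
```

arm_command(
  linear=[
    [0,0,0],
    [0,0,0],
    [0,0,0],
  ],
  twist=[
    [0,0,-0.04],
    [0,0,-0.08],
    [0,0,-0.08],
  ],
)

```text
time_s: 20.27
tool_pos: [0.5358, 0.0992, 0.0577]
ee_rot: [-1.965, -2.45, -0.003]
force: [-3.3, 0.4, 5.1]
opening: 0.0113
grasp_force: 30.0
```

```bash
python3 -c "
from h import *
camst()"
```

```text
cam est 1.44 stage [-30.  126.7] F [-3.3  0.4  5.1] T [ 0.016  0.514 -0.025] op 0.0113
```

arm_command(
  linear=[
    [0,0,0],
    [0,0,0],
    [0,0,0],
  ],
  twist=[
    [0,0,-0.04],
    [0,0,-0.08],
    [0,0,-0.08],
  ],
)

```text
time_s: 20.52
tool_pos: [0.5358, 0.0993, 0.0577]
ee_rot: [-1.887, -2.511, -0.003]
force: [-2.7, -0.3, 5.7]
opening: 0.0118
grasp_force: 30.0
```

```bash
python3 -c "
from h import *
camst()"
```

```text
cam est 1.502 stage [-30.  126.7] F [-2.7 -0.3  5.7] T [ 0.105  0.501 -0.049] op 0.0118
```

arm_command(
  linear=[
    [0,0,0],
    [0,0,0],
    [0,0,0],
  ],
  twist=[
    [0,0,-0.03],
    [0,0,-0.06],
    [0,0,-0.06],
  ],
)

```text
time_s: 20.77
tool_pos: [0.5358, 0.0992, 0.0577]
ee_rot: [-1.828, -2.554, -0.003]
force: [-2.3, -0.2, 6.0]
opening: 0.012
grasp_force: 30.0
```

```bash
python3 -c "
from h import *
camst()"
```

```text
cam est 1.549 stage [-30.  126.6] F [-2.3 -0.2  6. ] T [ 0.047  0.484 -0.152] op 0.012
```

arm_command(
  linear=[
    [0,0,0],
    [0,0,0],
    [0,0,0],
  ],
  twist=[
    [0,0,-0.03],
    [0,0,-0.06],
    [0,0,-0.06],
  ],
)

```text
time_s: 21.02
tool_pos: [0.5358, 0.0992, 0.0578]
ee_rot: [-1.768, -2.596, -0.003]
force: [-2.2, -0.9, 5.4]
opening: 0.0118
grasp_force: 30.0
```

```bash
python3 -c "
from h import *
camst()"
```

```text
cam est 1.596 stage [-30.  126.6] F [-2.2 -0.9  5.4] T [ 0.072  0.465 -0.181] op 0.0118
```

arm_command(
  linear=[
    [0,0,0],
    [0,0,0],
    [0,0,0],
    [0,0,0],
  ],
  twist=[
    [0,0,0],
    [0,0,-0.02],
    [0,0,-0.04],
    [0,0,-0.04],
  ],
  squeeze=55,
)

```text
time_s: 21.35
tool_pos: [0.5358, 0.0991, 0.0577]
ee_rot: [-1.727, -2.624, -0.003]
force: [-2.3, 0.2, 5.5]
opening: 0.0112
grasp_force: 55.0
```

```bash
python3 -c "
from h import *
camst()"
```

```text
cam est 1.627 stage [-30.  126.5] F [-2.3  0.2  5.5] T [-0.029  0.467 -0.034] op 0.0112
```

```bash
python3 -c "
from h import *
T=[]
for i in range(6):
    eyes.grab_frame('top'); s=ctrl.read_state(); T.append(s['torque'][2])
print(np.round(T,3),np.mean(T)); camst()"
```

```text
[-0.229 -0.112 -0.073 -0.167 -0.18  -0.1  ] -0.14359870634351315
cam est 1.627 stage [-30.  126.6] F [-2.1 -1.9  9.8] T [-0.403  0.578 -0.1  ] op 0.0114
```

```bash
cat > tq.py <<'E'
from h import *
T=[];E=[]
for i in range(5):
    eyes.grab_frame('top'); s=ctrl.read_state(); T.append(s['torque'][2]);E.append(s['effort'][5])
print("T",np.mean(T).round(3),"E",np.mean(E).round(3),np.std(E).round(3)); camst()
E
python3 tq.py
```

```text
T -0.122 E -0.134 0.007
cam est 1.627 stage [-30.  126.6] F [-3.8  1.2  9.9] T [-0.145  0.408 -0.099] op 0.0113
```

arm_command(
  linear=[
    [0,0,0],
    [0,0,0],
    [0,0,0],
    [0,0,0],
  ],
  twist=[
    [0,0,0.12],
    [0,0,0.26],
    [0,0,0.22],
    [0,0,0.22],
  ],
)

```text
time_s: 22.23
tool_pos: [0.5358, 0.0992, 0.0577]
ee_rot: [-1.946, -2.465, -0.003]
force: [-2.0, 0.5, 5.4]
opening: 0.0115
grasp_force: 55.0
```

```bash
python3 tq.py
```

```text
T -0.075 E -0.064 0.015
cam est 1.454 stage [-29.9 126.7] F [-2.7 -0.2  6.1] T [ 0.045  0.482 -0.119] op 0.0115
```

arm_command(
  linear=[
    [0,0,0],
    [0,0,0],
    [0,0,0],
  ],
  twist=[
    [0,0,-0.06],
    [0,0,-0.06],
    [0,0,-0.06],
  ],
)

```text
time_s: 22.73
tool_pos: [0.5358, 0.0992, 0.0577]
ee_rot: [-1.888, -2.51, -0.003]
force: [-2.9, 0.8, 6.5]
opening: 0.0115
grasp_force: 55.0
```

```bash
python3 tq.py
```

```text
T -0.006 E 0.012 0.001
cam est 1.502 stage [-30.  126.7] F [-2.3  1.   5.4] T [0.04  0.501 0.014] op 0.0118
```

arm_command(
  linear=[
    [0,0,0],
    [0,0,0],
    [0,0,0],
  ],
  twist=[
    [0,0,-0.06],
    [0,0,-0.06],
    [0,0,-0.06],
  ],
)

```text
time_s: 23.23
tool_pos: [0.5358, 0.0992, 0.0577]
ee_rot: [-1.829, -2.554, -0.003]
force: [-2.8, 0.5, 6.2]
opening: 0.0116
grasp_force: 55.0
```

```bash
python3 tq.py
```

```text
T -0.062 E -0.044 0.001
cam est 1.549 stage [-30.  126.6] F [-3.5  0.3  6.9] T [ 0.049  0.486 -0.079] op 0.0119
```

arm_command(
  linear=[
    [0,0,0],
    [0,0,0],
    [0,0,0],
  ],
  twist=[
    [0,0,-0.06],
    [0,0,-0.06],
    [0,0,-0.06],
  ],
)

```text
time_s: 23.73
tool_pos: [0.5358, 0.0992, 0.0577]
ee_rot: [-1.768, -2.596, -0.003]
force: [-2.5, 1.4, 4.6]
opening: 0.0117
grasp_force: 55.0
```

```bash
python3 tq.py
```

```text
T -0.092 E -0.085 0.001
cam est 1.596 stage [-30.  126.6] F [-2.2  0.5  6.5] T [ 0.188  0.323 -0.091] op 0.0117
```

arm_command(
  linear=[
    [0,0,0],
    [0,0,0],
    [0,0,0],
  ],
  twist=[
    [0,0,-0.02],
    [0,0,-0.02],
    [0,0,-0.02],
  ],
)

```text
time_s: 24.23
tool_pos: [0.5358, 0.0992, 0.0577]
ee_rot: [-1.748, -2.609, -0.003]
force: [-2.4, 1.6, 5.1]
opening: 0.0117
grasp_force: 55.0
```

```bash
python3 tq.py
```

```text
T -0.13 E -0.138 0.003
cam est 1.611 stage [-30.  126.6] F [-3.1 -2.4  8.8] T [-0.294  0.567 -0.122] op 0.0114
```

arm_command(
  linear=[
    [0,0,0],
    [0,0,0],
    [0,0,0],
    [0,0,0],
    [0,0,0],
    [0,0,-0.06],
    [0,0,-0.14],
    [0,0,-0.22],
    [0,0,-0.3],
    [0,0,-0.3],
  ],
  twist=[
    [0,0,0],
    [0,0,0],
    [0,0,0],
    [0,0,0],
    [0,0,0],
    [0,0,0],
    [0,0,0],
    [0,0,0],
    [0,0,0],
    [0,0,0],
  ],
  hand=-0.2,
)

```text
time_s: 25.32
tool_pos: [0.5397, 0.0991, 0.1851]
ee_rot: [1.739, 2.603, 0.017]
force: [0.8, 0.2, 0.5]
opening: 0.0377
grasp_force: 0.0
```

```bash
python3 - <<'E'
from h import *
s=st()
for n in("top","scene"):
    c=cam(n)
    if n=="top": save(c,"t8.png",crop=(190,140,440,310),s=3)
    for d in eyes.cut_out(n,"puck_1")[:5]:
        if d["pixels"].sum()<400: print(n,round(d["p"],2),np.round(toworld(c,d["centre"],0.014 if n=="scene" else 0.02),4)[:2],d["pixels"].sum())
E
```

```text
{'time_s': 25.3167, 'tool_pos': [0.5397, 0.0991, 0.1851], 'ee_rot': [1.7391, 2.6026, 0.0169], 'force': [0.8312, 0.2435, 0.5012], 'opening': 0.0377, 'grasp_force': 0.0, 'q': [0.0773, 0.0851, 1.457, 0.0015, 1.5839, -0.3153]}
top 0.72 [0.3743 0.3175] 174
top 0.71 [ 0.7736 -0.1169] 297
top 0.68 [0.372  0.2366] 143
top 0.46 [0.4837 0.3245] 126
scene 0.75 [0.3808 0.3162] 221
scene 0.66 [0.3764 0.2251] 195
scene 0.64 [0.4838 0.3371] 211
scene 0.41 [ 0.5415 -0.0552] 188
```

View pics/t8.png

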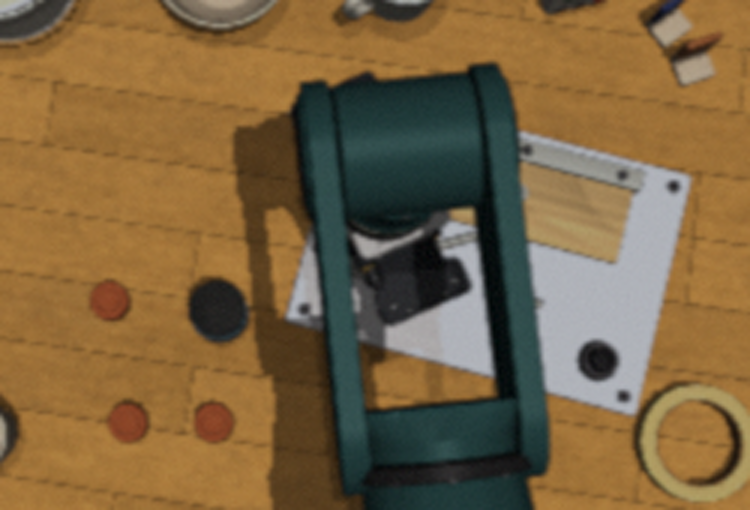

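```bash
cat >> h.py <<'E'
def pucks(c=None,z=0.02):
    c=c or cam("top"); h=cv2.cvtColor(c[0]["pixels"],cv2.COLOR_RGB2HSV); m=((h[...,0]<10)&(h[...,1]>120)).astype(np.uint8)
    n,l,s,cen=cv2.connectedComponentsWithStats(m)
    for i in range(1,n):
        if 60<s[i,4]<400: print("puck",s[i].tolist(),toworld(c,cen[i],z)[:2].round(4),"stage",w2s(toworld(c,cen[i],z)).round(1))
E
python3 - <<'E'
from h import *
pucks()
for p in([.3735,.2365],[.379,.316],[.483,.326]):
    for a in(0,90): print(p,a,rel([*p,.12],np.radians(a)))
E
```

```text
puck [111, 214, 48, 7, 152] [0.5591 0.5751] stage [-143.8  589.3]
puck [221, 234, 11, 12, 97] [0.4902 0.3295] stage [-139.5  334.2]
puck [227, 275, 12, 12, 99] [0.3797 0.3137] stage [-240.9  287.5]
puck [256, 275, 11, 12, 101] [0.3783 0.236 ] stage [-220.   212.6]
[0.3735, 0.2365] 0 (array([ 0.4727, -0.2409,  0.1384]), array([-0.0025, -0.0021,  0.5001]))
[0.3735, 0.2365] 90 (array([ 0.4727, -0.2409,  0.1384]), array([-3.0000e-04, -3.4000e-03, -1.4999e+00]))
[0.379, 0.316] 0 (array([ 0.6511, -0.1521,  0.1386]), array([-0.0025, -0.0021,  0.5001]))
[0.379, 0.316] 90 (array([ 0.6511, -0.1521,  0.1386]), array([-3.0000e-04, -3.4000e-03, -1.4999e+00]))
[0.483, 0.326] 0 (array([0.5747, 0.0977, 0.1381]), array([-0.0025, -0.0021,  0.5001]))
[0.483, 0.326] 90 (array([0.5747, 0.0977, 0.1381]), array([-3.0000e-04, -3.4000e-03, -1.4999e+00]))
```

```bash
python3 -c "
from h import *
print(rel([.377,.235,.12],yaw))"
```

```text
(array([ 0.4659, -0.2342,  0.1384]), array([-0.0028, -0.0017,  0.8694]))
```

arm_command(
  linear=[
    [0.09,-0.047,0.028],
    [0.18,-0.094,0.056],
    [0.27,-0.14,0.084],
    [0.36,-0.18,0.11],
    [0.45,-0.225,0.135],
    [0.466,-0.234,0.138],
    [0.466,-0.234,0.138],
    [0.466,-0.234,0.138],
    [0.466,-0.234,0.138],
  ],
  twist=[
    [0,0,0.14],
    [0,0,0.28],
    [0,0,0.42],
    [0,0,0.56],
    [0,0,0.7],
    [0,0,0.84],
    [0,0,0.87],
    [0,0,0.87],
    [0,0,0.87],
  ],
  hand=0.4,
  squeeze=20,
)

```text
time_s: 26.32
tool_pos: [0.3788, 0.2346, 0.1213]
ee_rot: [2.518, 1.878, 0.002]
force: [0.9, 0.3, -0.7]
opening: 0.0658
grasp_force: 0.0
```

```bash
python3 - <<'E'
from h import *
s=st(); sc=cam("scene"); t=np.array(s["tool_pos"])
for d in eyes.cut_out("scene","puck_1")[:4]:
    if d["pixels"].sum()<400:
        ys,xs=np.nonzero(d["pixels"]); print(round(d["p"],2),d["centre"],toworld(sc,d["centre"],.013)[:2].round(4))
print("pred",[topix(sc,[x,y,.013]).round(1) for x,y in((.377,.235),(.380,.3145),(.489,.329))])
print(rel([.377,.235,.029],yaw)); c=cam("top"); pucks(c); edges(c)
import knob; print(knob.fitknob(1.3,1.9))
E
```

```text
{'time_s': 26.3167, 'tool_pos': [0.3788, 0.2346, 0.1213], 'ee_rot': [2.5181, 1.8784, 0.0021], 'force': [0.8731, 0.3002, -0.707], 'opening': 0.0658, 'grasp_force': 0.0, 'q': [0.4269, -0.1026, 1.7718, 0.0002, 1.4711, 0.7159]}
0.56 [278.5, 256.5] [0.4792 0.3303]
0.52 [316.2, 262.6] [0.3882 0.3096]
0.46 [335.3, 248.8] [0.3738 0.2325]
pred [array([333.7, 248.9]), array([318.4, 264.6]), array([275.3, 255.2])]
(array([-0.0008, -0.0064,  0.2319]), array([ 0.0018, -0.0022, -0.001 ]))
puck [111, 214, 48, 7, 152] [0.5591 0.575 ] stage [-143.7  589.2]
puck [221, 234, 11, 13, 99] [0.4898 0.3289] stage [-139.7  333.6]
y ends at x 24 [-103.6] [104.5]
y ends at x 40 [-103.6] [103.8]
y ends at x 74 [-103.7] [104.0]
x at y -95 [15.8] [85.7]
x at y -80 [15.4] [86.0]
x at y -65 [15.8] [85.7]
x at y 65 [16.0] [85.9]
x at y 80 [15.6] [85.9]
x at y 95 [16.0] [85.8]
(array([-30.60403739, 125.53600002,   1.5943154 ]), np.float64(8.436166096320232))
```

arm_command(
  linear=[
    [0,-0.005,0.08],
    [0,-0.005,0.15],
    [0,-0.005,0.2],
    [0,-0.005,0.231],
    [0,-0.005,0.231],
    [0,-0.005,0.231],
  ],
  twist=[
    [0,0,0],
    [0,0,0],
    [0,0,0],
    [0,0,0],
    [0,0,0],
    [0,0,0],
  ],
)

```text
time_s: 27.02
tool_pos: [0.3766, 0.2353, 0.029]
ee_rot: [-2.52, -1.875, -0.001]
force: [0.1, 0.1, -0.1]
opening: 0.0656
grasp_force: 0.0
```

arm_command(
  linear=[
    [0,0,0],
    [0,0,0],
    [0,0,0],
    [0,0,0],
    [0,0,0],
    [0,0,0],
    [0,0,0],
    [0,0,-0.06],
    [0,0,-0.14],
    [0,0,-0.22],
    [0,0,-0.25],
    [0,0,-0.25],
  ],
  twist=[
    [0,0,0],
    [0,0,0],
    [0,0,0],
    [0,0,0],
    [0,0,0],
    [0,0,0],
    [0,0,0],
    [0,0,0],
    [0,0,0],
    [0,0,0],
    [0,0,0],
    [0,0,0],
  ],
  hand=-0.6,
)

```text
time_s: 28.02
tool_pos: [0.3785, 0.2368, 0.1333]
ee_rot: [2.518, 1.876, 0.016]
force: [0.5, 0.4, -1.1]
opening: 0.0356
grasp_force: 20.0
```

```bash
python3 - <<'E'
from h import *
s=st(); print(rel([*s2w(50,-78),.13],yaw)); c=cam("top"); pucks(c)
E
```

```text
{'time_s': 28.0167, 'tool_pos': [0.3785, 0.2368, 0.1333], 'ee_rot': [2.5184, 1.8759, 0.0155], 'force': [0.5341, 0.4288, -1.1225], 'opening': 0.0356, 'grasp_force': 19.9993, 'q': [0.4313, -0.1152, 1.7587, 0.0008, 1.4882, 0.7216]}
(array([-0.7286,  0.6753,  0.0076]), array([ 0.0088, -0.0092, -0.0004]))
puck [111, 214, 48, 7, 151] [0.5591 0.5744] stage [-143.5  588.6]
puck [221, 235, 11, 11, 97] [0.4902 0.3292] stage [-139.4  334. ]
```

arm_command(
  linear=[
    [-0.04,0.037,0],
    [-0.1,0.093,0],
    [-0.16,0.148,0],
    [-0.22,0.204,0],
    [-0.28,0.26,0],
    [-0.34,0.315,0],
    [-0.4,0.371,0],
    [-0.46,0.426,0],
    [-0.52,0.482,0],
    [-0.58,0.538,0],
    [-0.64,0.593,0],
    [-0.69,0.64,0],
    [-0.728,0.675,0],
    [-0.728,0.675,0],
    [-0.728,0.675,0],
  ],
  twist=[
    [0,0,0],
    [0,0,0],
    [0,0,0],
    [0,0,0],
    [0,0,0],
    [0,0,0],
    [0,0,0],
    [0,0,0],
    [0,0,0],
    [0,0,0],
    [0,0,0],
    [0,0,0],
    [0,0,0],
    [0,0,0],
    [0,0,0],
  ],
)

```text
time_s: 29.32
tool_pos: [0.5504, -0.1209, 0.1261]
ee_rot: [-2.517, -1.871, 0.001]
force: [0.2, 0.3, -0.7]
opening: 0.0359
grasp_force: 20.0
```

```bash
python3 - <<'E'
from h import *
s=st(); print(w2s(s["tool_pos"]),rel([*s2w(50,-78),.051],yaw)); c=cam("top"); pucks(c)
E
```

```text
{'time_s': 29.3167, 'tool_pos': [0.5504, -0.1209, 0.1261], 'ee_rot': [-2.5173, -1.8713, 0.001], 'force': [0.1763, 0.275, -0.7238], 'opening': 0.0359, 'grasp_force': 19.9993, 'q': [-0.3182, 0.1612, 1.491, 0.0023, 1.4938, -0.026]}
[ 46.94542736 -80.08377462] (array([0.0048, 0.0085, 0.1877]), array([-0.0056, -0.0031, -0.0029]))
puck [111, 214, 48, 7, 149] [0.5592 0.5742] stage [-143.5  588.5]
puck [221, 234, 11, 12, 99] [0.4905 0.3294] stage [-139.2  334.2]
puck [227, 275, 11, 11, 97] [0.3802 0.3134] stage [-240.3  287.4]
```

arm_command(
  linear=[
    [0.005,0.008,0.06],
    [0.005,0.008,0.12],
    [0.005,0.008,0.155],
    [0.005,0.008,0.175],
    [0.005,0.008,0.185],
    [0.005,0.008,0.191],
    [0.005,0.008,0.191],
  ],
  twist=[
    [0,0,0],
    [0,0,0],
    [0,0,0],
    [0,0,0],
    [0,0,0],
    [0,0,0],
    [0,0,0],
  ],
)

```text
time_s: 29.95
tool_pos: [0.5555, -0.119, 0.0529]
ee_rot: [-2.519, -1.877, -0.004]
force: [0.5, -0.2, -0.8]
opening: 0.0356
grasp_force: 20.0
```

arm_command(
  linear=[
    [0,0,0],
    [0,0,0],
    [0,0,0],
    [0,0,0],
    [0,0,-0.06],
    [0,0,-0.14],
    [0,0,-0.22],
    [0,0,-0.22],
  ],
  twist=[
    [0,0,0],
    [0,0,0],
    [0,0,0],
    [0,0,0],
    [0,0,0],
    [0,0,0],
    [0,0,0],
    [0,0,0],
  ],
  hand=0,
)

```text
time_s: 30.62
tool_pos: [0.5593, -0.1209, 0.1491]
ee_rot: [2.51, 1.87, 0.016]
force: [0.6, -0.3, 1.5]
opening: 0.0469
grasp_force: 0.0
```

```bash
python3 - <<'E'
from h import *
s=st(); print(rel([.380,.3135,.12],yaw))
E
```

```text
{'time_s': 30.6167, 'tool_pos': [0.5593, -0.1209, 0.1491], 'ee_rot': [2.5105, 1.8696, 0.0165], 'force': [0.556, -0.2786, 1.4773], 'opening': 0.0469, 'grasp_force': 0.0, 'q': [-0.3131, 0.1529, 1.4539, 0.002, 1.5194, -0.0227]}
(array([ 0.912 , -0.7415,  0.0628]), array([ 0.0196, -0.0021, -0.0006]))
```

arm_command(
  linear=[
    [0.07,-0.057,0],
    [0.14,-0.114,0.005],
    [0.21,-0.17,0.01],
    [0.28,-0.228,0.015],
    [0.35,-0.285,0.02],
    [0.42,-0.342,0.025],
    [0.49,-0.4,0.03],
    [0.56,-0.456,0.035],
    [0.63,-0.513,0.04],
    [0.7,-0.57,0.045],
    [0.77,-0.626,0.05],
    [0.84,-0.684,0.055],
    [0.912,-0.7415,0.062],
    [0.912,-0.7415,0.062],
    [0.912,-0.7415,0.062],
    [0.912,-0.7415,0.062],
  ],
  twist=[
    [0,0,0],
    [0,0,0],
    [0,0,0],
    [0,0,0],
    [0,0,0],
    [0,0,0],
    [0,0,0],
    [0.02,0,0],
    [0.02,0,0],
    [0.02,0,0],
    [0.02,0,0],
    [0.02,0,0],
    [0.02,0,0],
    [0.02,0,0],
    [0.02,0,0],
    [0.02,0,0],
  ],
  hand=0.4,
)

```text
time_s: 31.95
tool_pos: [0.3757, 0.3145, 0.1162]
ee_rot: [-2.509, -1.87, 0.012]
force: [-0.2, -0.5, -0.9]
opening: 0.0659
grasp_force: 0.0
```

```bash
python3 - <<'E'
from h import *
s=st(); c=cam("top"); pucks(c); pucks(c,.04); edges(c)
sc=cam("scene")
for d in eyes.cut_out("scene","puck_1")[:5]:
    if d["pixels"].sum()<400: print(round(d["p"],2),d["centre"],toworld(sc,d["centre"],.013)[:2].round(4))
print(rel([.380,.3135,.029],yaw))
E
```

```text
{'time_s': 31.95, 'tool_pos': [0.3757, 0.3145, 0.1162], 'ee_rot': [-2.5093, -1.87, 0.0116], 'force': [-0.1642, -0.4856, -0.9477], 'opening': 0.0659, 'grasp_force': 0.0, 'q': [0.5734, 0.0085, 1.676, 0.0117, 1.4653, 0.862]}
puck [383, 206, 13, 12, 113] [ 0.5584 -0.1218] stage [ 54.9 -78.7]
puck [111, 214, 48, 7, 150] [0.5592 0.5745] stage [-143.5  588.7]
puck [221, 235, 12, 10, 76] [0.492  0.3292] stage [-137.7  334.5]
puck [383, 206, 13, 12, 113] [ 0.5557 -0.1173] stage [ 51.  -75.2]
puck [111, 214, 48, 7, 150] [0.5565 0.5682] stage [-144.3  581.9]
puck [221, 235, 12, 10, 76] [0.4904 0.3267] stage [-138.6  331.7]
y ends at x 24 [-103.6] [104.5]
y ends at x 40 [-103.6] [103.8]
y ends at x 74 [-103.6] [104.0]
x at y -95 [15.8] [85.7]
x at y -80 [15.5] [86.0]
x at y -65 [15.8] [85.7]
x at y 65 [15.9] [85.8]
x at y 80 [15.5] [85.8]
x at y 95 [16.0] [85.8]
0.75 [276.3, 254.6] [0.4882 0.3257]
0.59 [319.4, 263.2] [0.3805 0.3082]
(array([0.0016, 0.012 , 0.2182]), array([-0.0182, -0.0023, -0.0033]))
```

Puck B stands at stage (51,-75). Now C.

arm_command(
  linear=[
    [0,0.011,0.08],
    [0,0.011,0.15],
    [0,0.011,0.19],
    [0,0.011,0.218],
    [0,0.011,0.218],
    [0,0.011,0.218],
  ],
  twist=[
    [-0.02,0,0],
    [-0.02,0,0],
    [-0.02,0,0],
    [-0.02,0,0],
    [-0.02,0,0],
    [-0.02,0,0],
  ],
)

```text
time_s: 32.6
tool_pos: [0.3791, 0.3136, 0.0291]
ee_rot: [-2.521, -1.875, -0.003]
force: [0.2, -0.9, 0.6]
opening: 0.0661
grasp_force: 0.0
```

arm_command(
  linear=[
    [0,0,0],
    [0,0,0],
    [0,0,0],
    [0,0,0],
    [0,0,0],
    [0,0,0],
    [0,0,0],
    [0,0,-0.06],
    [0,0,-0.14],
    [0,0,-0.22],
    [0,0,-0.25],
    [0,0,-0.25],
  ],
  twist=[
    [0,0,0],
    [0,0,0],
    [0,0,0],
    [0,0,0],
    [0,0,0],
    [0,0,0],
    [0,0,0],
    [0,0,0],
    [0,0,0],
    [0,0,0],
    [0,0,0],
    [0,0,0],
  ],
  hand=-0.6,
)

```text
time_s: 33.6
tool_pos: [0.3805, 0.3153, 0.1326]
ee_rot: [2.519, 1.877, 0.015]
force: [0.5, 0.3, -0.8]
opening: 0.0358
grasp_force: 20.0
```

```bash
python3 - <<'E'
from h import *
s=st(); print(rel([*s2w(50,38),.13],yaw))
E
```

```text
{'time_s': 33.6, 'tool_pos': [0.3805, 0.3153, 0.1326], 'ee_rot': [2.5193, 1.8765, 0.0155], 'force': [0.4505, 0.2822, -0.8448], 'opening': 0.0358, 'grasp_force': 19.9994, 'q': [0.577, -0.0056, 1.6564, 0.0005, 1.4809, 0.8673]}
(array([-0.6281,  0.7268,  0.006 ]), array([ 0.0076, -0.01  , -0.0004]))
```

arm_command(
  linear=[
    [-0.035,0.04,0],
    [-0.085,0.098,0],
    [-0.14,0.162,0],
    [-0.195,0.226,0],
    [-0.25,0.29,0],
    [-0.305,0.353,0],
    [-0.36,0.416,0],
    [-0.415,0.48,0],
    [-0.47,0.544,0],
    [-0.525,0.608,0],
    [-0.58,0.67,0],
    [-0.61,0.71,0],
    [-0.625,0.73,0],
    [-0.625,0.73,0],
    [-0.625,0.73,0],
  ],
  twist=[
    [0,0,0],
    [0,0,0],
    [0,0,0],
    [0,0,0],
    [0,0,0],
    [0,0,0],
    [0,0,0],
    [0,0,0],
    [0,0,0],
    [0,0,0],
    [0,0,0],
    [0,0,0],
    [0,0,0],
    [0,0,0],
    [0,0,0],
  ],
)

```text
time_s: 34.85
tool_pos: [0.5856, -0.0086, 0.1268]
ee_rot: [-2.517, -1.874, 0.0]
force: [-0.7, 0.0, -0.3]
opening: 0.0355
grasp_force: 20.0
```

```bash
python3 - <<'E'
from h import *
s=st(); print(w2s(s["tool_pos"]),rel([*s2w(50,38),.050],yaw))
E
```

```text
{'time_s': 34.85, 'tool_pos': [0.5856, -0.0086, 0.1268], 'ee_rot': [-2.517, -1.8741, 0.0003], 'force': [-0.7269, 0.0476, -0.2612], 'opening': 0.0355, 'grasp_force': 19.9995, 'q': [-0.1129, 0.2073, 1.4358, 0.0024, 1.501, 0.1777]}
[48.5444483  37.54178026] (array([0.0008, 0.0042, 0.1921]), array([-0.0037, -0.0025, -0.0009]))
```

arm_command(
  linear=[
    [0,0.004,0.06],
    [0,0.004,0.12],
    [0,0.004,0.155],
    [0,0.004,0.175],
    [0,0.004,0.187],
    [0,0.004,0.194],
    [0,0.004,0.194],
  ],
  twist=[
    [0,0,0],
    [0,0,0],
    [0,0,0],
    [0,0,0],
    [0,0,0],
    [0,0,0],
    [0,0,0],
  ],
)

```text
time_s: 35.43
tool_pos: [0.5883, -0.0089, 0.0514]
ee_rot: [-2.519, -1.878, -0.004]
force: [0.7, -0.8, -0.0]
opening: 0.0356
grasp_force: 20.0
```

arm_command(
  linear=[
    [0,0,0],
    [0,0,0],
    [0,0,0],
    [0,0,0],
    [0,0,-0.06],
    [0,0,-0.14],
    [0,0,-0.22],
    [0,0,-0.22],
  ],
  twist=[
    [0,0,0],
    [0,0,0],
    [0,0,0],
    [0,0,0],
    [0,0,0],
    [0,0,0],
    [0,0,0],
    [0,0,0],
  ],
  hand=0,
)

```text
time_s: 36.1
tool_pos: [0.5924, -0.0102, 0.1479]
ee_rot: [2.512, 1.871, 0.02]
force: [1.6, 0.5, 0.8]
opening: 0.0472
grasp_force: 0.0
```

```bash
python3 - <<'E'
from h import *
s=st(); print(rel([.489,.3275,.12],yaw)); pucks()
E
```

```text
{'time_s': 36.1, 'tool_pos': [0.5924, -0.0102, 0.1479], 'ee_rot': [2.5118, 1.8706, 0.0201], 'force': [1.64, 0.4826, 0.7813], 'opening': 0.0472, 'grasp_force': 0.0, 'q': [-0.1138, 0.1974, 1.4049, 0.0017, 1.5233, 0.1767]}
(array([ 0.7344, -0.4905,  0.0655]), array([ 0.0197, -0.0058, -0.0006]))
puck [384, 206, 12, 11, 104] [ 0.5586 -0.122 ] stage [ 55.1 -78.8]
puck [111, 214, 48, 7, 150] [0.5592 0.5745] stage [-143.5  588.7]
puck [221, 234, 11, 12, 97] [0.4899 0.3292] stage [-139.7  333.9]
```

arm_command(
  linear=[
    [0.075,-0.05,0],
    [0.15,-0.1,0.01],
    [0.225,-0.15,0.02],
    [0.3,-0.2,0.025],
    [0.375,-0.25,0.03],
    [0.45,-0.3,0.04],
    [0.525,-0.35,0.045],
    [0.6,-0.4,0.05],
    [0.675,-0.45,0.06],
    [0.734,-0.49,0.065],
    [0.734,-0.49,0.065],
    [0.734,-0.49,0.065],
    [0.734,-0.49,0.065],
  ],
  twist=[
    [0,0,0],
    [0,0,0],
    [0,0,0],
    [0,0,0],
    [0.02,0,0],
    [0.02,0,0],
    [0.02,0,0],
    [0.02,0,0],
    [0.02,0,0],
    [0.02,0,0],
    [0.02,0,0],
    [0.02,0,0],
    [0.02,0,0],
  ],
  hand=0.4,
)

```text
time_s: 37.23
tool_pos: [0.4843, 0.3271, 0.1126]
ee_rot: [-2.509, -1.869, 0.014]
force: [0.3, 0.6, -0.0]
opening: 0.0657
grasp_force: 0.0
```

```bash
python3 - <<'E'
from h import *
s=st(); c=cam("top"); pucks(c,.04)
sc=cam("scene")
for d in eyes.cut_out("scene","puck_1")[:5]:
    if d["pixels"].sum()<400: print(round(d["p"],2),d["centre"],toworld(sc,d["centre"],.013)[:2].round(4))
print(rel([.489,.3275,.029],yaw))
E
```

```text
{'time_s': 37.2333, 'tool_pos': [0.4843, 0.3271, 0.1126], 'ee_rot': [-2.5095, -1.8693, 0.0142], 'force': [0.2625, 0.6038, -0.0245], 'opening': 0.0657, 'grasp_force': 0.0, 'q': [0.4909, 0.2188, 1.4511, 0.0109, 1.4825, 0.7802]}
puck [343, 195, 12, 12, 104] [ 0.5882 -0.0075] stage [50.8 39.3]
puck [383, 206, 13, 11, 111] [ 0.5562 -0.1174] stage [ 51.5 -75.1]
puck [111, 214, 48, 7, 151] [0.5564 0.5689] stage [-144.6  582.6]
0.77 [276.0, 254.7] [0.4886 0.3265]
0.41 [332.0, 177.1] [ 0.5705 -0.1795]
(array([0.005 , 0.0117, 0.211 ]), array([-0.0186, -0.0018, -0.003 ]))
```

arm_command(
  linear=[
    [0.002,0.011,0.08],
    [0.003,0.011,0.14],
    [0.004,0.011,0.18],
    [0.004,0.011,0.21],
    [0.004,0.011,0.21],
    [0.004,0.011,0.21],
  ],
  twist=[
    [-0.02,0,0],
    [-0.02,0,0],
    [-0.02,0,0],
    [-0.02,0,0],
    [-0.02,0,0],
    [-0.02,0,0],
  ],
)

```text
time_s: 37.88
tool_pos: [0.4883, 0.3279, 0.0293]
ee_rot: [-2.52, -1.875, -0.002]
force: [-0.3, 0.2, 0.5]
opening: 0.0658
grasp_force: 0.0
```

arm_command(
  linear=[
    [0,0,0],
    [0,0,0],
    [0,0,0],
    [0,0,0],
    [0,0,0],
    [0,0,0],
    [0,0,0],
    [0,0,-0.06],
    [0,0,-0.14],
    [0,0,-0.22],
    [0,0,-0.25],
    [0,0,-0.25],
  ],
  twist=[
    [0,0,0],
    [0,0,0],
    [0,0,0],
    [0,0,0],
    [0,0,0],
    [0,0,0],
    [0,0,0],
    [0,0,0],
    [0,0,0],
    [0,0,0],
    [0,0,0],
    [0,0,0],
  ],
  hand=-0.6,
)

```text
time_s: 38.88
tool_pos: [0.4899, 0.3297, 0.1337]
ee_rot: [2.519, 1.876, 0.016]
force: [0.1, -0.2, -1.0]
opening: 0.035
grasp_force: 20.0
```

```bash
python3 - <<'E'
from h import *
s=st(); print(rel([*s2w(50,81),.13],yaw))
E
```

```text
{'time_s': 38.8833, 'tool_pos': [0.4899, 0.3297, 0.1337], 'ee_rot': [2.5188, 1.8762, 0.0161], 'force': [0.1145, -0.1762, -1.0171], 'opening': 0.035, 'grasp_force': 19.9993, 'q': [0.4959, 0.205, 1.4245, 0.0007, 1.5019, 0.7862]}
(array([-0.6333,  0.4747,  0.0076]), array([ 0.0086, -0.0099, -0.0003]))
```

arm_command(
  linear=[
    [-0.04,0.03,0],
    [-0.1,0.075,0],
    [-0.165,0.124,0],
    [-0.23,0.172,0],
    [-0.295,0.221,0],
    [-0.36,0.27,0],
    [-0.425,0.319,0],
    [-0.49,0.367,0],
    [-0.55,0.412,0],
    [-0.6,0.45,0],
    [-0.632,0.478,0],
    [-0.632,0.478,0],
    [-0.632,0.478,0],
  ],
  twist=[
    [0,0,0],
    [0,0,0],
    [0,0,0],
    [0,0,0],
    [0,0,0],
    [0,0,0],
    [0,0,0],
    [0,0,0],
    [0,0,0],
    [0,0,0],
    [0,0,0],
    [0,0,0],
    [0,0,0],
  ],
)

```text
time_s: 39.97
tool_pos: [0.5975, 0.031, 0.1263]
ee_rot: [-2.518, -1.872, 0.002]
force: [-0.2, -0.3, -1.1]
opening: 0.0357
grasp_force: 20.0
```

```bash
python3 - <<'E'
from h import *
s=st(); print(w2s(s["tool_pos"]),rel([*s2w(50,81),.050],yaw))
E
```

```text
{'time_s': 39.9667, 'tool_pos': [0.5975, 0.031, 0.1263], 'ee_rot': [-2.5182, -1.872, 0.002], 'force': [-0.25, -0.3221, -1.0654], 'opening': 0.0357, 'grasp_force': 19.9994, 'q': [-0.0441, 0.2357, 1.4027, 0.0022, 1.5066, 0.248]}
[48.69199065 78.92081427] (array([0.005 , 0.004 , 0.1908]), array([-0.0048, -0.0016, -0.0028]))
```

arm_command(
  linear=[
    [0.005,0.003,0.06],
    [0.005,0.003,0.12],
    [0.005,0.003,0.155],
    [0.005,0.003,0.175],
    [0.005,0.003,0.187],
    [0.005,0.003,0.193],
    [0.005,0.003,0.193],
  ],
  twist=[
    [0,0,0],
    [0,0,0],
    [0,0,0],
    [0,0,0],
    [0,0,0],
    [0,0,0],
    [0,0,0],
  ],
)

```text
time_s: 40.55
tool_pos: [0.6005, 0.0338, 0.052]
ee_rot: [-2.519, -1.877, -0.003]
force: [0.1, 0.3, -0.6]
opening: 0.0353
grasp_force: 20.0
```

arm_command(
  linear=[
    [0,0,0],
    [0,0,0],
    [0,0,0],
    [0,0,0],
    [0,0,-0.06],
    [0,0,-0.14],
    [0,0,-0.22],
    [0,0,-0.3],
    [0.1,-0.1,-0.35],
    [0.2,-0.2,-0.35],
    [0.3,-0.3,-0.35],
    [0.4,-0.4,-0.35],
    [0.45,-0.45,-0.35],
    [0.45,-0.45,-0.35],
  ],
  twist=[
    [0,0,0],
    [0,0,0],
    [0,0,0],
    [0,0,0],
    [0,0,0],
    [0,0,0],
    [0,0,0],
    [0,0,0],
    [0,0,0],
    [0,0,0],
    [0,0,0],
    [0,0,0],
    [0,0,0],
    [0,0,0],
  ],
  hand=0,
)

```text
time_s: 41.72
tool_pos: [0.4818, 0.2521, 0.1929]
ee_rot: [2.52, 1.876, 0.006]
force: [0.7, 0.1, 0.8]
opening: 0.0466
grasp_force: 0.0
```

```bash
python3 - <<'E'
from h import *
import knob
s=st(); c=cam("top"); pucks(c,.04); edges(c); print(knob.fitknob(1.3,1.9))
sc=cam("scene"); A=c[0]["pixels"][140:310,190:440,::-1]; B=sc[0]["pixels"][120:290,170:420,::-1]
cv2.imwrite("pics/end.png",cv2.resize(np.vstack([A,B]),None,fx=1.75,fy=1.75,interpolation=cv2.INTER_CUBIC))
E
```

```text
{'time_s': 41.7167, 'tool_pos': [0.4818, 0.2521, 0.1929], 'ee_rot': [2.5202, 1.8757, 0.0057], 'force': [0.7049, 0.0508, 0.8395], 'opening': 0.0466, 'grasp_force': 0.0, 'q': [0.3773, 0.08, 1.4468, 0.0009, 1.6113, 0.6685]}
puck [327, 191, 11, 12, 101] [0.6005 0.0362] stage [50.1 84.8]
puck [343, 195, 12, 12, 104] [ 0.5881 -0.0078] stage [50.7 39. ]
puck [383, 206, 13, 12, 111] [ 0.5559 -0.1173] stage [ 51.2 -75.1]
puck [111, 214, 48, 7, 153] [0.5564 0.5683] stage [-144.5  582. ]
y ends at x 24 [-103.5] [104.5]
y ends at x 40 [-103.7] [103.8]
y ends at x 74 [-103.6] [104.0]
x at y -95 [15.9] [85.7]
x at y -80 [15.4] [86.0]
x at y -65 [15.8] [85.6]
x at y 65 [15.9] [85.8]
x at y 80 [15.7] [86.0]
x at y 95 [16.0] [85.9]
(array([-30.53554307, 125.60881973,   1.59336344]), np.float64(7.865709218641273))
```

View pics/end.png

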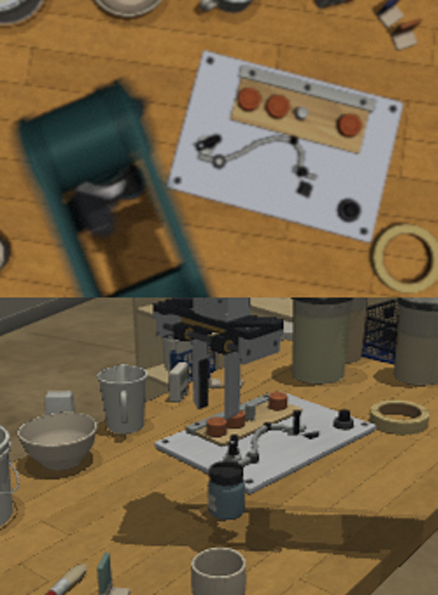

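```bash
python3 -c "
from plant import ctrl
print(ctrl.job_done())"
```

```text
the job is handed in; nothing more can be done
None
```

I've handed the job in: the slide is clamped flush against the fixed edge and centred to within about 0.5 mm, the knob is turned to about 1.6 rad, and all three pucks present stand on the board. The knob's contact with the arm's tail was judged from a rising turning torque from about 1.5 rad on; I saw no fourth puck in either camera view.

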